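# Stopper the spice jar, then hold the spring clip open around the carton edge

## Robot

A 6-joint arm with a two-finger parallel gripper is mounted at the origin on the work surface. World frame = base frame: x ahead of the robot, y to its left, z up, the work surface at z = 0. Lengths are in mm, angles in rad, forces in N, time in s.
With the tool pointing down it reaches from about 350 to 975 mm from the base axis. Payload 7.1 kg.
Tool frame: the origin (TCP) lies at the very end of the fingers, on their centre line; the grasp point (between the pads) lies 19 mm behind it; z points along the fingers, y is the direction in which the jaws open and shut (so a half turn about z gives the same grasp; the last joint's range is limited). The gripper opens to 88 mm and grips with 3 to 60 N. Pads are 20 mm wide; open, the fingers measure 115 mm over their backs; the gripper's body (75 mm by 178 mm) begins 61 mm behind the grasp point.
Start: joints at [1.294, 0.423, 1.63, -0, 1.089, -0.019], TCP at [159.315, 604.337, 222.675] pointing down, gripper open.
Joint ranges: [-3, 3], [-0.9, 2.11], [0.09, 2.58], [-1.31, 4.45], [0.11, 2.69], [-2.54, 2.54]. Speed limits (rad/s): [2.39, 2.39, 3.01, 3.14, 3.14, 3.14].

## Interface

Orientations are given as a rotation vector (axis times angle).
In Python, from workcell import ctrl, imaging gives the robot as it stands. The module is installed in compiled form; this text tells all that it offers.
- The arm moves only by the shell command python3 -m pendant 'ROWS'. ROWS is JSON, a list of rows, each an object with "turn": the turn, a rotation vector about the world's x, y, z in rad, a list of three; "dp": the shift along the world's x, y, z in m, a list of three; "claw": the finger opening in m, from 0 to 0.0878. A call has 1 to 8 rows; each row is the pose to reach, as a shift and turn from the pose commanded when the call began; what a row does not reach only later rows make up. A row lasts 1/10 s, in which the tool goes at most 50 mm and 8.59 degrees, less where a joint would pass 70% of its speed; a pose out of reach is approached as far as the arm can. A call with a gripper value outside its range is refused whole. The fingers move at their own pace and stop on an object; the grip force is fixed at half the most. Time passes only in rows, so rows that repeat a pose let the fingers close. It gives the time, the measured TCP pose, the force and the opening at its end, in the units of the state.
- ctrl.get_obs(): the state, without advancing time (a new reading comes with each control period).
- imaging.get_image(name): name is "side" or "top" or "wrist"; returns a dict with "pixels" (480x640x3 uint8, blue, green, red), "fov_y" (degrees; the focal length in pixels is half the picture's height over the tangent of half this angle, whatever the lens; pixels are square), "cx", "cy" (the principal point, pixels), "k1" (the pictures are not rectified: a ray, as slopes to the right and down, at radius r is drawn at 1 + k1 r^2 times it, then the intrinsics apply), "xyz" and "rotation" of the camera in the world. Camera axes: x right, y up, looking along -z (the intrinsics and any distortion apply to the point x, -y, -z); pixel columns grow to the right and rows downward; lengths in mm; the calibration is good to about 2 mm. A picture is of the moment at which its call begins. There is no depth.
- ctrl.close_job(): hands the job in, once; it reports no verdict.
The state is a dict: "t": time; "qpos": joint angles; "qvel": joint speeds; "joint_torque": joint torques, N m; "ee_pos": TCP position; "orientation": TCP orientation; "ft_force": force on the tool from outside, world axes, zero at the start; "moment": the same for the moment, N m; "width": finger opening in mm.
Only numpy, scipy, OpenCV 4.12 (cv2) and the standard library are available. Lean on these libraries where they do the work, as an engineer would, in place of code of your own. Each camera call takes 0.05 s, during which the arm holds its last target.

## Task

The cinnamon jar has just been topped up from the carton: set its cork stopper back in the neck, upright and fully down on the rim without dropping it in, and let go of it. Then take the orange spring clip off the caddy's rim by its handles, squeeze it wide open and bring it down over the middle of the carton's folded top edge, square to it, with a jaw well down on each side. Finish while holding it gaping there, touching the carton nowhere, so that I can press the fold flat before it bites; leave jar and carton standing where they are and do not disturb the bowl, the scoop or the clamp-lid jar.

Things in the scene. Friction and masses are not known exactly. Their poses are not given: they have to be found in the camera images.
- board: Thick light-wood chopping board, 240 (x) x 340 (y) x 35 mm, fixed on the tiled shelf (the shelf's surface is height 0). The jar and the carton stand on it. Origin: centre of its underside.
- jar: Clear glass jar with cinnamon sticks in it and an open neck, loose, about 0.28 kg, standing upright on the board. Body 72 mm across up to 68 mm high, shoulder sloping in to a neck 49 mm across outside from 88 mm up to the rim at 105 mm. Origin: centre of its underside; z up.
- jar_mouth (a point): Centre of the jar's mouth, level with the flat rim (105 mm above the jar's underside). The neck is 39 mm wide inside and deeper than the plug is long.
- stopper: Stopper, 40 g, standing upright on its narrow end on the tiles: a tapered cork plug, 28 mm across at the bottom, 34 mm at the top, 22 mm long, under a round wooden head 44 mm across and 16 mm high; 38 mm high in all. Origin: centre of the plug's bottom end; z up.
- stopper_collar (a point): Centre of the underside of the stopper's head, 22 mm above the plug's bottom end. The head rests on the jar's rim when the stopper is fully down: this point then coincides with the jar's mouth.
- caddy: Open wooden caddy fixed on the tiles, 100 (x) x 130 (y) x 75 mm high, walls 5 mm, with two tins inside that are lower than its walls. The clip is parked on the middle of the thickness of its -x wall, somewhere along it. Origin: centre of its underside.
- clip: Orange spring clip, 44 g, parked jaws-down on the caddy's wall; this is its -x half (the other mirrors it). Origin on the pivot between the halves, y along the pivot pin and the wall, z up to the handles. Parked: pivot 14 mm above the wall's top, jaws 21 mm down its faces. Jaws: 50 mm wide (y), tips 35 mm below the pivot, the lowest 9 mm bite; free between them from 10 mm below the pivot.
- clip_handle_a (a point): Middle of the outer face of the -x half's handle, a flat paddle 30 mm wide (y), 4 mm thick, reaching 42 mm above the pivot as parked (46 mm when open). Parked, the handles lean apart 0.3 rad each: 50 mm over their outsides at the top, 43 mm at 28 mm above the pivot. Squeezed together across x they end parallel, 24 mm over their outsides, at the clip's stop.
- clip_handle_b (a point): The same point on the other (+x) half's handle. Squeezing at 28 mm above the pivot takes about 6 N on each handle to start and 14 N at the stop. Squeezed evenly, each half turns by half the joint's value about the pivot pin.
- clip_jaw (a joint): Opening angle of the other (+x) half of the clip against the first: 0 as parked with the noses 5 mm apart, about -0.14 shut, 0.60 fully squeezed open with the jaw tips about 25 mm apart. The spring shuts it when the handles are let go.
- clip_tip_a (a point): Lowest inner edge of the nose of the -x half's jaw, middle of its width, 35 mm below the pivot.
- clip_tip_b (a point): The same point on the other (+x) half's jaw.
- carton: Gable-top card carton, about 0.4 kg and loose, white with a green band and green roof, standing on the board: 58 x 58 mm, walls 95 mm high, a roof sloping up to 122 mm, and from there a flat folded edge (fin) upright in the middle, 3 mm thick (along x), 58 mm long (along y), up to 143 mm. Origin: centre of its underside; z up. It tips over at a light sideways push on its top.
- carton_edge (a point): Middle of the top of the carton's folded edge, 143 mm above its underside; axes as the carton's: x across the edge, y along it. The edge stands 21 mm clear above the roof.
- rice_bowl: Bystander: blue ceramic rice bowl, 116 mm across, 55 mm high, beyond the board. Origin: centre of its underside.
- scoop: Bystander: blue plastic measuring scoop, 58 mm across, 32 mm high, with a flat handle reaching 113 mm from its centre towards its -x. Origin: centre of its underside.
- clamp_jar: Bystander: amber glass spice jar with a steel clamp lid, 72 mm across, 112 mm high, to the far left of the board. Origin: centre of its underside. (Far right of the board, out of the way, stands a tall fixed aluminium pot, 190 mm across and 190 mm high, unlisted.)
There are look-alikes about, which are no part of the job. What is shaped like the jar but yellow is not meant.

How it is judged (in metres and radians):
On the way, in this order (a step that is already met when the one before it is completed fails the run):
1. the stopper sits upright and fully down in the jar's neck, let go of (z of stopper_collar in the frame of jar_mouth between -0.004 and 0.0025 m and horizontal distance between stopper_collar and jar_mouth below 0.005 m and angle between stopper's own z axis and vertical below 0.08 rad and contact force between stopper and the fingers below 0.05 N), for 0.2 s.
2. the clip is off the caddy, squeezed open in the air (value of joint clip_jaw above 0.35 rad and contact force between clip and caddy below 0.05 N and distance of clip from where it was at the start of the episode above 0.04 m and height (world z) of clip above 0.12 m and contact force between clip and the fingers above 2 N), for 0.2 s.
At the end, for the whole second after the job is handed in: Clip held open (over 0.35 rad), off the carton; each tip 4 mm to its side of the edge and 10 mm below its top; clip within 15 mm of the middle, 0.2 rad of square. Stopper: head within 2.5 mm of the rim, 5 mm of centre, upright, free. Carton within 20 mm, jar within 30 mm of its place, upright (all of step 1 and value of joint clip_jaw above 0.35 rad and ((x of clip_tip_a in the frame of carton_edge below -0.004 m and x of clip_tip_b in the frame of carton_edge above 0.004 m) or (x of clip_tip_b in the frame of carton_edge below -0.004 m and x of clip_tip_a in the frame of carton_edge above 0.004 m)) and z of each of clip_tip_a, clip_tip_b in the frame of carton_edge below -0.01 m and y of clip in the frame of carton_edge between -0.015 and 0.015 m and angle between the y axis of clip and the y axis of carton, either way round below 0.2 rad and contact force between clip and carton below 0.1 N and contact force between clip and the fingers above 2 N and height (world z) of clip above 0.17 m and distance of carton from where it was at the start of the episode below 0.02 m and angle between each of carton, jar's own z axis and vertical below 0.05 rad and distance of jar from where it was at the start of the episode below 0.03 m and linear speed of each of carton, stopper, clip below 0.02 m/s); the arm keeps its last pose, push and grip.
It fails at once if the clip bites or hits the carton (over 3 N) (contact force between clip and carton above 3 N).
It fails at once if the stopper is dropped (contact force between stopper and the fingers below 0.02 N and linear speed of stopper above 0.4 m/s).
It fails at once if the rice bowl, scoop or clamp-lid jar is disturbed (moved over 30 mm) (distance of any of rice_bowl, scoop, clamp_jar from where it was at the start of the episode above 0.03 m).
It fails at once if the carton or the jar is tipped (angle between any of carton, jar's own z axis and vertical above 0.35 rad).
It also fails if it takes over 58 s, if anything falls off the work surface, if the arm or the gripper's body presses on something with over 40 N, if the wrist force passes 120 N, or if a joint passes its speed limit or range.

## Working session

There is one attempt and no reset: what is moved stays moved. The work goes in short steps, Python scripts to look and compute and a shell command to move; the robot and the scene stay as the last step left them, time stands still between calls to the robot, and variables do not carry over. Pictures are saved under pics/ and viewed, and the job is handed in when it is done.

```bash
mkdir -p pics; ls; python3 - <<'E'
from workcell import ctrl, imaging
import cv2
print(ctrl.get_obs())
for n in ["side","top","wrist"]:
    d=imaging.get_image(n); cv2.imwrite(f"pics/{n}0.png",d["pixels"])
    print(n,{k:v for k,v in d.items() if k!="pixels"})
E
```

```text
pics
{'t': 0.0, 'qpos': array([ 1.29399289e+00,  4.23814773e-01,  1.63070804e+00,  2.19831412e-05,
        1.08860055e+00, -1.89876202e-02]), 'qvel': array([ 0.00012098, -0.00165743,  0.0006271 , -0.00050686, -0.00104768,
        0.00033917]), 'joint_torque': array([ 2.10172866e-04, -5.44640315e+01, -2.73658919e+01,  6.43601012e-02,
        2.26599968e-02, -1.09956375e-04]), 'ee_pos': array([159.16224489, 603.80664647, 221.91088998]), 'orientation': array([-4.03839794e-01, -3.11528073e+00,  2.37348758e-03]), 'ft_force': array([-0.19755816, -0.12350373,  0.67192444]), 'moment': array([0.00650161, 0.01283618, 0.01242382]), 'width': 87.34349711054031}
side {'fov_y': 42.01350669804206, 'cx': 322.5943387782309, 'cy': 239.80137326382305, 'k1': -0.07406158427216396, 'xyz': array([ 180.16399474, -902.7044327 ,  856.64506595]), 'rotation': array([ 0.93124442, -0.17617023, -0.36778008])}
top {'fov_y': 46.14021003253593, 'cx': 328.1597149370501, 'cy': 246.31961922472533, 'k1': -0.08281183386032269, 'xyz': array([ 424.28402459,   -6.85507882, 1487.8892632 ]), 'rotation': array([ 0.0842571 , -0.07905274, -1.5762917 ])}
wrist {'fov_y': 69.66530937971422, 'cx': 318.8383393056334, 'cy': 237.39871803036033, 'k1': 0.016831678900223752, 'xyz': array([ 85.43270598, 623.13623695, 383.88987629]), 'rotation': array([-0.24153096, -0.18318262,  1.30423612])}
```

View pics/side0.png

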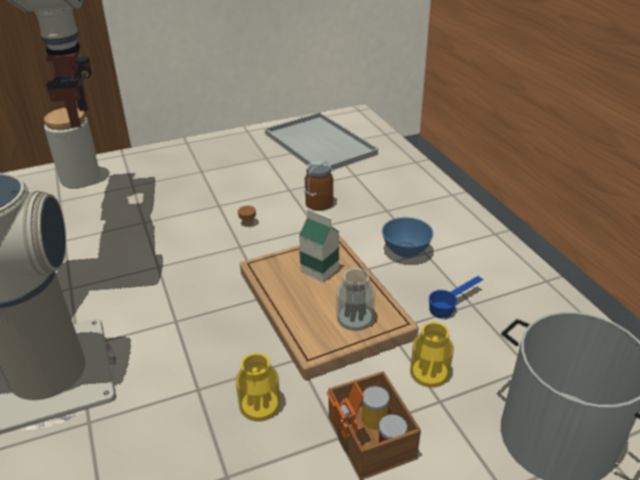

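View pics/top0.png

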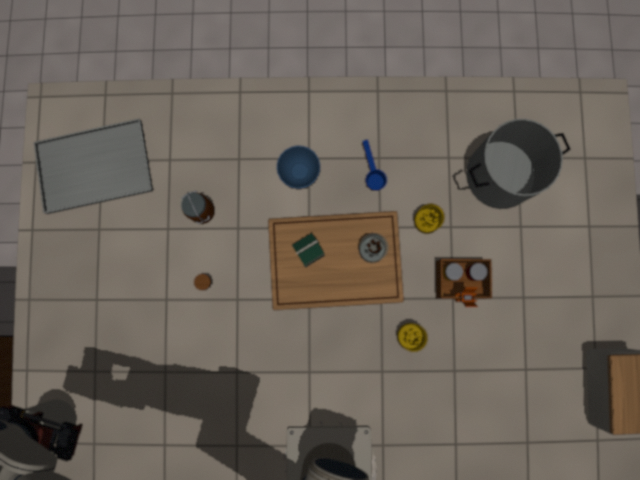

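View pics/wrist0.png

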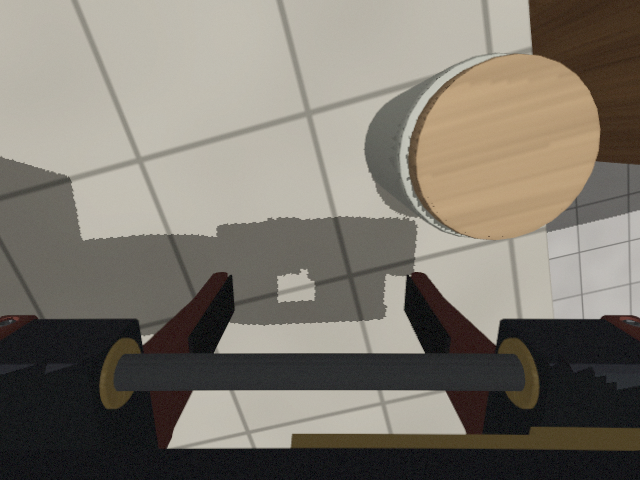

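The top view shows the stopper at about (203,281), the carton at (309,249), the jar at (373,247), and the clip on the caddy at about (468,297). The yellow jars are decoys. I'll write helpers and zoom in.

```bash
cat > h.py <<'E'
import numpy as np, cv2, json
from scipy.spatial.transform import Rotation as R
from workcell import ctrl, imaging
def K(d):
    f=240/np.tan(np.radians(d["fov_y"])/2); return f
def ray(d,u,v):
    f=K(d); a=np.array([(u-d["cx"])/f,(v-d["cy"])/f]); s=a.copy()
    for _ in range(30): s=a/(1+d["k1"]*(s@s))
    w=R.from_rotvec(d["rotation"]).apply([s[0],-s[1],-1]); return np.array(d["xyz"]),w/np.linalg.norm(w)
def atz(d,u,v,z):
    o,w=ray(d,u,v); return o+w*(z-o[2])/w[2]
def proj(d,P):
    P=np.atleast_2d(P); c=R.from_rotvec(d["rotation"]).inv().apply(P-np.array(d["xyz"]))
    s=np.c_[c[:,0]/-c[:,2],-c[:,1]/-c[:,2]]; s=s*(1+d["k1"]*(s**2).sum(1))[:,None]
    return s*K(d)+[d["cx"],d["cy"]]
def tri(*obs):
    A=np.zeros((3,3));b=np.zeros(3)
    for d,u,v in obs:
        o,w=ray(d,u,v);M=np.eye(3)-np.outer(w,w);A+=M;b+=M@o
    p=np.linalg.solve(A,b); return p,[np.linalg.norm((np.eye(3)-np.outer(w,w))@(p-o)) for o,w in [ray(*x) for x in obs]]
def shot(n,name):
    d=imaging.get_image(n); cv2.imwrite(f"pics/{name}.png",d["pixels"]); return d
def crop(d,x0,y0,w,h,s,name,pts=()):
    im=cv2.resize(d["pixels"][y0:y0+h,x0:x0+w],None,fx=s,fy=s,interpolation=cv2.INTER_CUBIC)
    for i in range(0,w,10):
        cv2.putText(im,str(x0+i),(i*s,8),0,.3,(0,0,255),1); cv2.line(im,(i*s,10),(i*s,14),(0,0,255),1)
    for i in range(0,h,10):
        cv2.putText(im,str(y0+i),(0,i*s+4),0,.3,(0,0,255),1)
    for p in pts: cv2.circle(im,(int((p[0]-x0+.5)*s),int((p[1]-y0+.5)*s)),2,(255,0,255),-1)
    cv2.imwrite(f"pics/{name}.png",im)
E
python3 - <<'E'
from h import *
t=imaging.get_image("top"); s=imaging.get_image("side")
crop(t,270,210,140,100,5,"t_board"); crop(t,425,245,80,70,8,"t_cad"); crop(t,180,260,50,40,10,"t_st")
crop(s,225,190,50,50,10,"s_st"); crop(s,290,205,100,130,5,"s_bd"); crop(s,315,365,110,110,5,"s_cad")
print(atz(t,203,281,38),atz(t,309,249,178),atz(t,373,247,140),atz(t,468,297,89),atz(t,335,259,35))
E
```

```text
[487.69292583 321.45780036  38.        ] [554.88187814  41.82629782 178.        ] [ 562.39070996 -110.71224459  140.        ] [ 441.00090607 -349.34458459   89.        ] [542.66330633 -20.02671758  35.        ]
```

```bash
cd pics; python3 -c "
import cv2,numpy as np
a=cv2.imread('t_cad.png');b=cv2.imread('s_cad.png')
print(a.shape,b.shape)"
```

```text
(560, 640, 3) (550, 550, 3)
```

View pics/t_board.png

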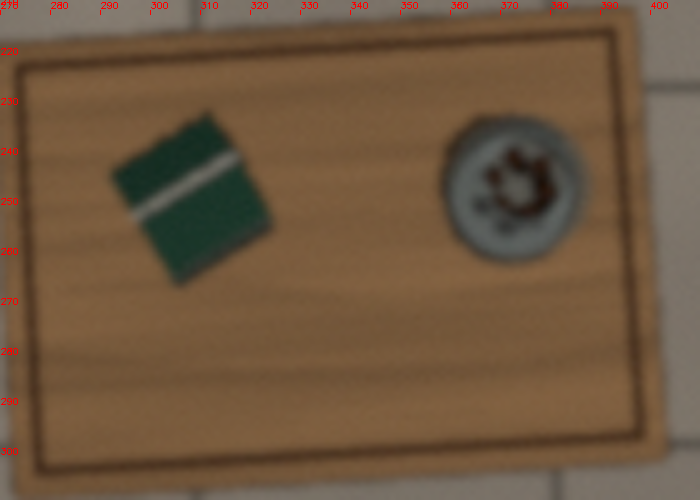

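View pics/t_cad.png

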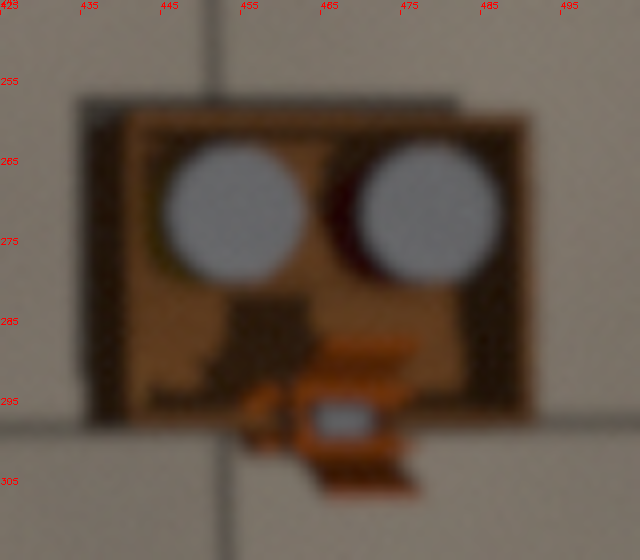

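View pics/s_bd.png

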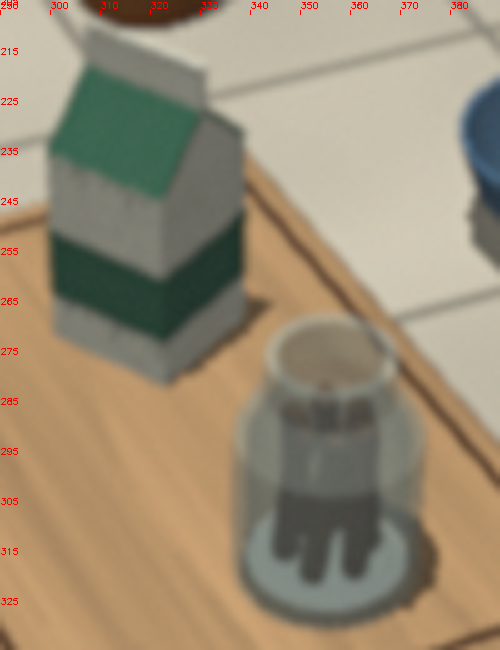

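View pics/s_cad.png

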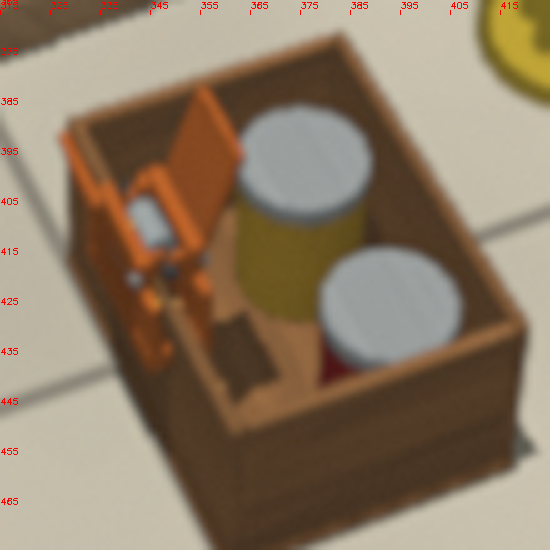

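View pics/t_st.png

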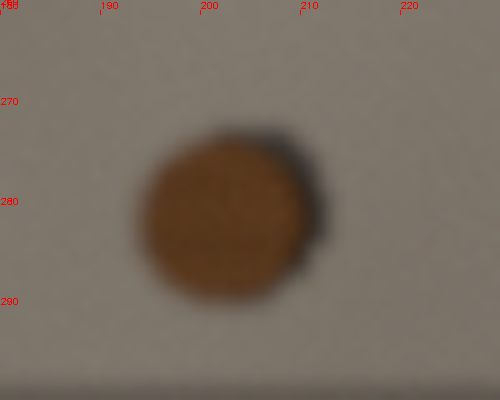

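View pics/s_st.png

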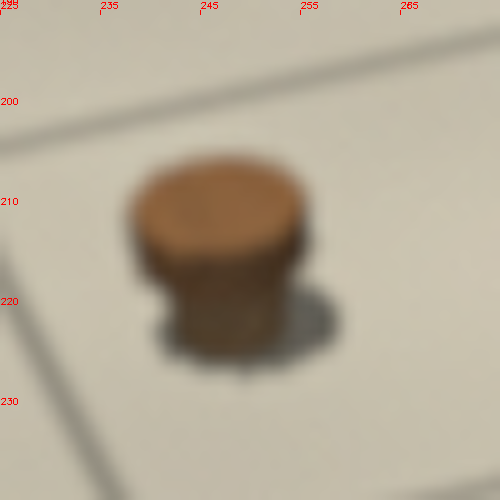

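```bash
python3 - <<'E'
from h import *
t=imaging.get_image("top"); s=imaging.get_image("side")
c=lambda x0,y0,k,x,y:(x0+x/k-.5,y0+y/k-.5)
def T(n,a,b): print(n,*[np.round(q,1) for q in tri((t,*a),(s,*b))])
T("stop top",(201.9,281.5),(246.4,210.0))
a=c(270,210,5,131,217);b=c(270,210,5,240,156)
A=c(290,205,5,87,28);B=c(290,205,5,207,72)
T("fin L",a,A);T("fin R",b,B)
for p,q in((a,b),(A,B)):
  d=t if p is a else s
  P,Q=atz(d,*p,178),atz(d,*q,178); print("fin",P,Q,(P+Q)/2,np.arctan2(-(P-Q)[0],(P-Q)[1]),np.linalg.norm(P-Q))
print("jar rim side",atz(s,355.5,275.5,140))
for p in ((330,318),(330,398),(265,355),(395,355)): print(atz(s,*c(290,205,5,*p),140))
# jar base/body in top: outline
print("jar top",[atz(t,*c(270,210,5,*p),100) for p in((443,187),(585,187),(513,115),(513,263))])
# caddy corners z75
for n,p in(("BL",(122,425)),("BR",(530,425)),("TL",(125,112)),("TR",(530,115))): print(n,atz(t,*c(425,245,8,*p),75))
for n,p in(("near -x-y",(235,430)),("-x+y",(75,120)),("+x+y",(342,35)),("+x-y",(525,325))): print(n,atz(s,*c(315,365,5,*p),75))
# clip handle tops z = 75+14+42=131
for n,p in(("b left",(318,338)),("b right",(418,338)),("a left",(325,497)),("a right",(420,497)),("piv",(343,418))): print(n,atz(t,*c(425,245,8,*p),131 if n!="piv" else 92))
for n,p in(("b far",(203,85)),("b near",(243,155)),("a far",(65,138)),("a near?",(100,200)),("piv",(150,222))): print(n,atz(s,*c(315,365,5,*p),131 if n!="piv" else 92))
E
```

```text
stop top [484.8 325.   36.9] [1.7 1.7]
fin L [545.2  73.7 172.5] [1.3 1.3]
fin R [574.2  22.  175.6] [0.4 0.4]
fin [545.95156222  72.93128419 178.        ] [574.25547111  21.8673157  178.        ] [560.10351667  47.39929994 178.        ] 0.506125842748564 58.3835604912298
fin [540.98847135  66.08383835 178.        ] [572.36358838  18.80452978 178.        ] [556.67602986  42.44418407 178.        ] 0.5858848593646636 56.742673426165695
jar rim side [ 563.59427555 -114.71540265  140.        ]
[572.61988948 -95.30140344 140.        ]
[ 553.43950518 -136.56183096  140.        ]
[ 542.01384113 -105.45838449  140.        ]
[ 585.16832757 -123.97679542  140.        ]
jar top [array([567.00556961, -76.88150109, 100.        ]), array([ 566.49547596, -147.27285411,  100.        ]), array([ 602.70223395, -112.1100049 ,  100.        ]), array([ 529.01563424, -111.01062525,  100.        ])]
BL [ 440.33982354 -281.35975144   75.        ]
BR [ 438.96707358 -410.50722107   75.        ]
TL [ 538.66704036 -284.82530453   75.        ]
TR [ 536.67694454 -413.84485281   75.        ]
near -x-y [ 436.50688754 -412.89373555   75.        ]
-x+y [ 439.2619318  -286.79514267   75.        ]
+x+y [ 534.53122506 -288.0970368    75.        ]
+x-y [ 532.71589055 -413.70527087   75.        ]
b left [ 465.2642011 -330.6487912  131.       ]
b right [ 464.95861868 -361.12965182  131.        ]
a left [ 417.47366606 -331.41975266  131.        ]
a right [ 417.14421807 -360.28913154  131.        ]
piv [ 441.59990327 -347.06360701   92.        ]
b far [ 461.55223442 -333.50985853  131.        ]
b near [ 461.06972879 -362.60869336  131.        ]
a far [ 415.27519898 -336.1054622   131.        ]
a near? [ 415.65051471 -361.41488357  131.        ]
piv [ 438.96398763 -346.01709408   92.        ]
```

```bash
python3 -m pendant '[{"dp":[0.032,-0.028,0],"turn":[0,0,0],"claw":0.0878},{"dp":[0.065,-0.056,0],"turn":[0,0,0],"claw":0.0878},{"dp":[0.098,-0.084,0],"turn":[0,0,0],"claw":0.0878},{"dp":[0.130,-0.112,0],"turn":[0,0,0],"claw":0.0878},{"dp":[0.163,-0.140,-0.01],"turn":[0,0,0],"claw":0.0878},{"dp":[0.196,-0.168,-0.02],"turn":[0,0,0],"claw":0.0878},{"dp":[0.228,-0.196,-0.03],"turn":[0,0,0],"claw":0.0878},{"dp":[0.261,-0.224,-0.04],"turn":[0,0,0],"claw":0.0878}]'
python3 -m pendant '[{"dp":[0.030,-0.025,-0.015],"turn":[0,0,0],"claw":0.0878},{"dp":[0.064,-0.056,-0.03],"turn":[0,0,0],"claw":0.0878},{"dp":[0.064,-0.056,-0.03],"turn":[0,0,0],"claw":0.0878}]'
python3 - <<'E'
from h import *
d=shot("wrist","w1"); print(ctrl.get_obs()["ee_pos"],ctrl.get_obs()["orientation"]); print(proj(d,[[485,324,38],[485,324,24]]))
E
```

```text
t: 1.15
ee_pos: [421.5, 379.1, 182.5]
orientation: [0.404, 3.115, 0.001]
ft_force: [0.1, -0.2, 0.6]
width: 87.9
t: 1.45
ee_pos: [486.7, 320.6, 150.9]
orientation: [-0.411, -3.114, 0.003]
ft_force: [-0.5, 0.3, -0.2]
width: 88.0
[485.37666412 322.31444202 151.660804  ] [-4.10085406e-01 -3.11338646e+00  1.81025272e-03]
[[323.28034798 230.60319527]
 [323.12796533 226.41145797]]
```

View pics/w1.png

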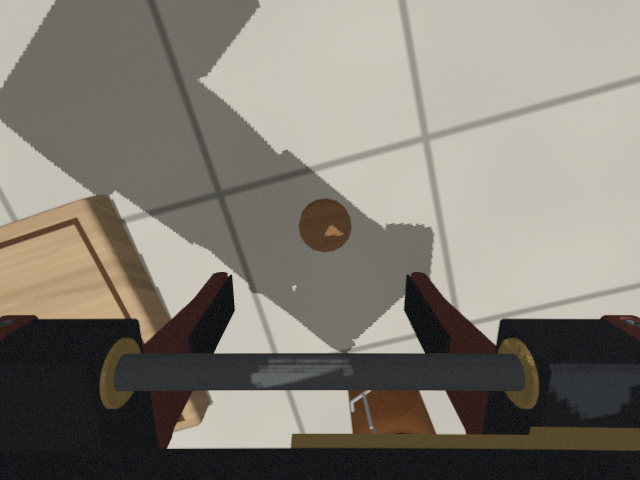

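```bash
python3 - <<'E'
from h import *
d=imaging.get_image("wrist"); o=ctrl.get_obs()
im=d["pixels"].astype(int); b,g,r=im[...,0],im[...,1],im[...,2]
m=((r-b)>40).astype(np.uint8); m[:180]=0;m[270:]=0;m[:,:270]=0;m[:,380:]=0
cnt=max(cv2.findContours(m,0,2)[0],key=cv2.contourArea); e=cv2.fitEllipse(cnt); print(e)
print(atz(d,*e[0],38), o["ee_pos"])
rot=R.from_rotvec(o["orientation"]).as_matrix(); print(rot.round(3))
for sg in(-1,1): print(proj(d,o["ee_pos"]+sg*44*rot[:,1]))
E
```

```text
((323.5296630859375, 228.18833923339844), (45.32200622558594, 48.57878112792969), 179.57765197753906)
[481.86950344 326.45300968  38.        ] [484.57050769 323.55609315 152.26947436]
[[-0.966  0.257 -0.001]
 [ 0.257  0.966 -0.   ]
 [ 0.001 -0.001 -1.   ]]
[[235.44560565 291.05711887]]
[[408.32188813 290.94997787]]
```

```bash
python3 - <<'E'
from h import *
d=imaging.get_image("wrist"); o=ctrl.get_obs()
im=d["pixels"].astype(int); b,g,r=im[...,0],im[...,1],im[...,2]
for th in(15,25,35):
    m=((r-b)>th).astype(np.uint8); m[:180]=0;m[270:]=0;m[:,:270]=0;m[:,380:]=0
    m=cv2.morphologyEx(m,3,np.ones((5,5)))
    cnt=max(cv2.findContours(m,0,2)[0],key=cv2.contourArea); e=cv2.minEnclosingCircle(cnt); print(th,e,cv2.boundingRect(cnt))
    print(atz(d,*e[0],38), o["ee_pos"])
rot=R.from_rotvec(o["orientation"]).as_matrix()
for sg in(-1,1):
  for sx in(-1,1): print(sg,sx,proj(d,o["ee_pos"]+sg*44*rot[:,1]+sx*10*rot[:,0]))
E
```

```text
15 ((321.5, 228.2608642578125), 27.053443908691406) (295, 202, 53, 54)
[480.90521146 326.11542221  38.        ] [484.1024266  324.46743269 152.72380867]
25 ((321.7657470703125, 228.18531799316406), 26.66727066040039) (296, 202, 52, 53)
[480.89926398 326.34435303  38.        ] [484.1024266  324.46743269 152.72380867]
35 ((321.32568359375, 228.03758239746094), 26.174659729003906) (297, 202, 51, 53)
[480.68372156 326.02474727  38.        ] [484.1024266  324.46743269 152.72380867]
-1 -1 [[236.37385684 309.38621658]]
-1 1 [[233.71424185 273.39408174]]
1 -1 [[406.35502595 309.28570015]]
1 1 [[409.05982844 273.25338895]]
```

```bash
python3 -m pendant '[{"dp":[-0.001,0.001,-0.04],"turn":[0,0,0],"claw":0.0878},{"dp":[-0.001,0.001,-0.08],"turn":[0,0,0],"claw":0.0878},{"dp":[-0.001,0.001,-0.11],"turn":[0,0,0],"claw":0.0878},{"dp":[-0.001,0.001,-0.1285],"turn":[0,0,0],"claw":0.0878},{"dp":[-0.001,0.001,-0.1285],"turn":[0,0,0],"claw":0.0878},{"dp":[-0.001,0.001,-0.1285],"turn":[0,0,0],"claw":0.0878}]'
python3 - <<'E'
from h import *
d=shot("wrist","w2"); s=imaging.get_image("side"); crop(s,210,150,80,80,7,"s2"); print(ctrl.get_obs()["ee_pos"])
E
```

```text
t: 2.2
ee_pos: [482.9, 326.6, 24.9]
orientation: [0.401, 3.116, 0.001]
ft_force: [0.1, 0.6, 0.3]
width: 87.8
[483.84391827 326.59583485  25.790266  ]
```

View pics/w2.png

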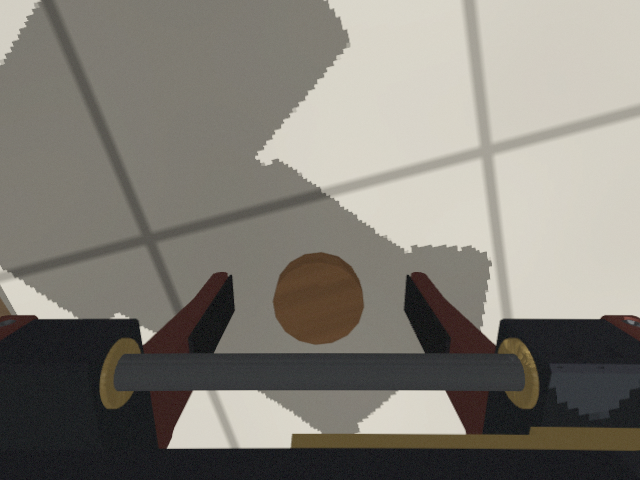

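View pics/s2.png

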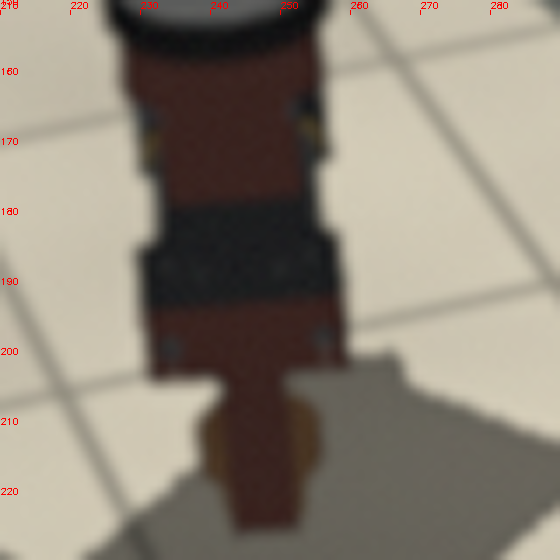

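```bash
python3 - <<'E'
from h import *
d=imaging.get_image("wrist"); p=ctrl.get_obs()["ee_pos"]; rot=R.from_rotvec(ctrl.get_obs()["orientation"]).as_matrix()
q=atz(d,318.5,303,38); print(p,q,rot.T@(q-p))
E
python3 -m pendant '[{"dp":[0,0,-0.001],"turn":[0,0,0],"claw":0.046},{"dp":[0,0,-0.001],"turn":[0,0,0],"claw":0.04},{"dp":[0,0,-0.001],"turn":[0,0,0],"claw":0.04},{"dp":[0,0,-0.001],"turn":[0,0,0],"claw":0.04},{"dp":[0,0,-0.001],"turn":[0,0,0],"claw":0.04}]'
```

```text
[483.96561393 326.41480488  25.81472979] [483.42041715 325.9884462   38.        ] [  0.39705568  -0.52644465 -12.18708473]
t: 2.85
ee_pos: [483.4, 325.2, 23.2]
orientation: [-0.404, -3.115, 0.0]
ft_force: [0.3, 0.4, -0.3]
width: 51.5
```

```bash
python3 -m pendant '[{"dp":[0,0,0],"turn":[0,0,0],"claw":0.04},{"dp":[0,0,0],"turn":[0,0,0],"claw":0.04},{"dp":[0,0,0],"turn":[0,0,0],"claw":0.04},{"dp":[0,0,0],"turn":[0,0,0],"claw":0.04}]'

```

```text
t: 3.25
ee_pos: [483.3, 325.3, 23.2]
orientation: [0.404, 3.116, -0.0]
ft_force: [-0.6, -0.5, 0.7]
width: 42.9
```

```bash
python3 -m pendant '[{"dp":[0,0,0.02],"turn":[0,0,0],"claw":0.04},{"dp":[0,0,0.05],"turn":[0,0,0],"claw":0.04},{"dp":[0,0,0.085],"turn":[0,0,0],"claw":0.04},{"dp":[0,-0.01,0.12],"turn":[0,0,0],"claw":0.04},{"dp":[0.005,-0.03,0.15],"turn":[0,0,0],"claw":0.04},{"dp":[0.010,-0.06,0.18],"turn":[0,0,0],"claw":0.04},{"dp":[0.017,-0.09,0.205],"turn":[0,0,0],"claw":0.04},{"dp":[0.024,-0.125,0.217],"turn":[0,0,0],"claw":0.04}]'
python3 -m pendant '[{"dp":[0.008,-0.04,0],"turn":[0,0,0],"claw":0.04},{"dp":[0.016,-0.08,0],"turn":[0,0,0],"claw":0.04},{"dp":[0.024,-0.12,0],"turn":[0,0,0],"claw":0.04},{"dp":[0.032,-0.16,0],"turn":[0,0,0],"claw":0.04},{"dp":[0.040,-0.20,0],"turn":[0,0,0],"claw":0.04},{"dp":[0.048,-0.24,0],"turn":[0,0,0],"claw":0.04},{"dp":[0.053,-0.275,0],"turn":[0,0,0],"claw":0.04},{"dp":[0.057,-0.313,0],"turn":[0,0,0],"claw":0.04}]'
python3 -m pendant '[{"dp":[0,0,0],"turn":[0,0,0],"claw":0.04},{"dp":[0,0,0],"turn":[0,0,0],"claw":0.04}]'
python3 - <<'E'
from h import *
d=shot("wrist","w3"); s=shot("side","s3"); crop(s,310,160,100,110,6,"s3c");t=imaging.get_image("top"); crop(t,340,200,80,80,7,"t3c");
o=ctrl.get_obs();print(o["ee_pos"],o["width"]); print(proj(d,[[564.5,-113,140]]), proj(s,o["ee_pos"]))
E
```

```text
t: 4.05
ee_pos: [508.3, 200.0, 242.7]
orientation: [0.402, 3.113, 0.003]
ft_force: [-0.0, -0.1, -0.4]
width: 42.9
t: 4.85
ee_pos: [564.2, -114.1, 240.0]
orientation: [-0.404, -3.115, -0.0]
ft_force: [0.4, -0.4, -0.4]
width: 43.1
t: 5.05
ee_pos: [563.9, -113.2, 239.8]
orientation: [-0.407, -3.114, -0.001]
ft_force: [0.3, 0.0, -0.3]
width: 43.5
[ 564.02876064 -111.58613884  240.04177235] 42.96690725362339
[[319.96983404 238.58834263]] [[356.21096318 229.19892056]]
```

View pics/w3.png

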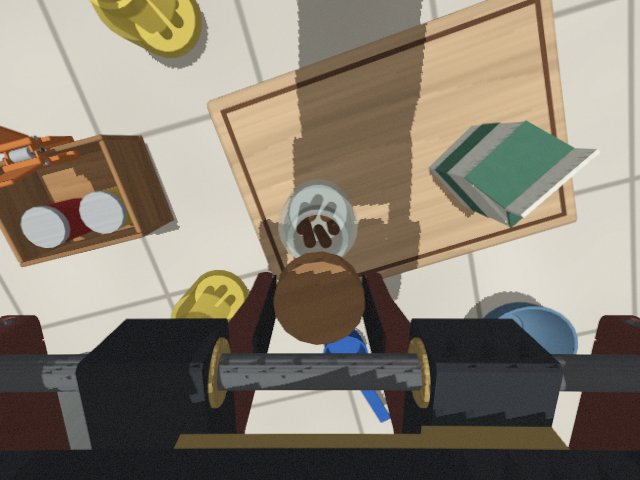

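View pics/s3.png

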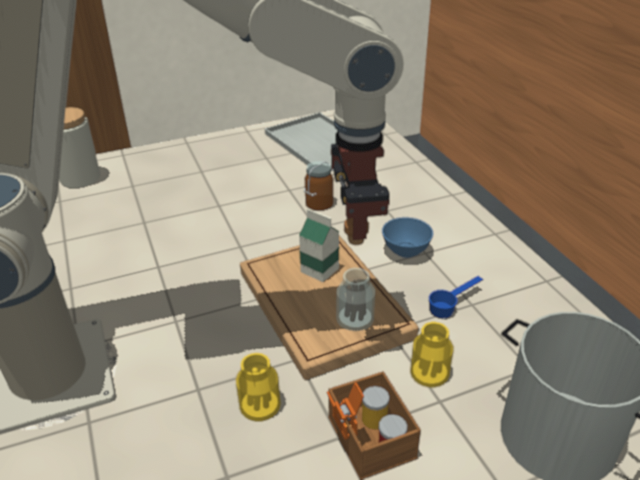

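```bash
python3 - <<'E'
from h import *
d=imaging.get_image("wrist")
a=np.linspace(0,2*np.pi,60)
o=ctrl.get_obs();print(o["ee_pos"])
cir=lambda c,r,z:proj(d,np.c_[c[0]+r*np.cos(a),c[1]+r*np.sin(a),0*a+z])
crop(d,260,160,120,110,6,"w3c",list(cir((564.5,-113),24.5,140))+list(cir((564.5,-113),36,35)))
E
```

```text
[ 564.12627798 -111.46482349  240.13752025]
```

View pics/w3c.png

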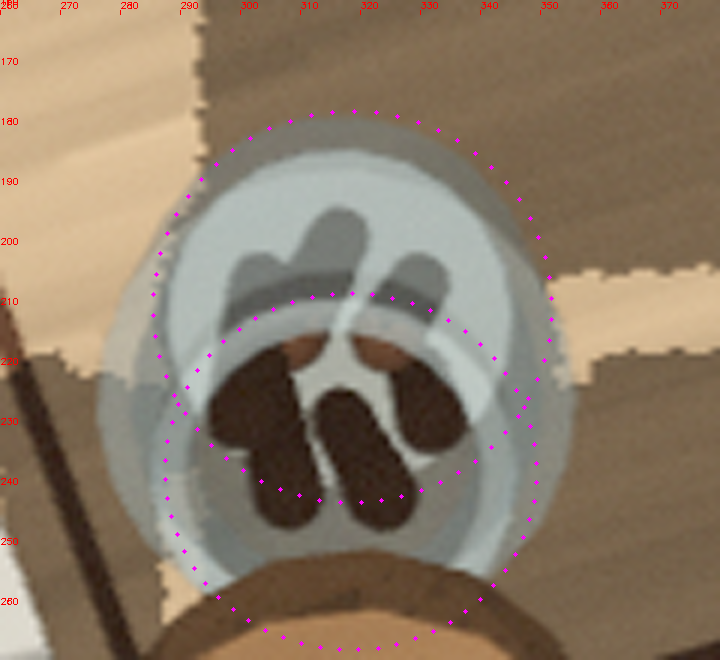

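```bash
python3 -m pendant '[{"dp":[0.0005,-0.002,-0.03],"turn":[0,0,0],"claw":0.04},{"dp":[0.0005,-0.002,-0.055],"turn":[0,0,0],"claw":0.04},{"dp":[0.0005,-0.002,-0.069],"turn":[0,0,0],"claw":0.04},{"dp":[0.0005,-0.002,-0.069],"turn":[0,0,0],"claw":0.04},{"dp":[0.0005,-0.002,-0.069],"turn":[0,0,0],"claw":0.04}]'
python3 - <<'E'
from h import *
d=imaging.get_image("wrist"); s=imaging.get_image("side"); crop(s,320,200,80,100,6,"s4c");crop(d,230,200,180,150,4,"w4c")
t=imaging.get_image("top");crop(t,340,210,80,80,7,"t4c")
o=ctrl.get_obs();print(o["ee_pos"],o["width"])
E
```

```text
t: 5.75
ee_pos: [565.2, -114.3, 171.7]
orientation: [0.403, 3.115, -0.0]
ft_force: [0.4, -0.7, -0.3]
width: 43.5
[ 565.69918618 -114.69616381  172.47453495] 43.25358729828695
```

View pics/s4c.png

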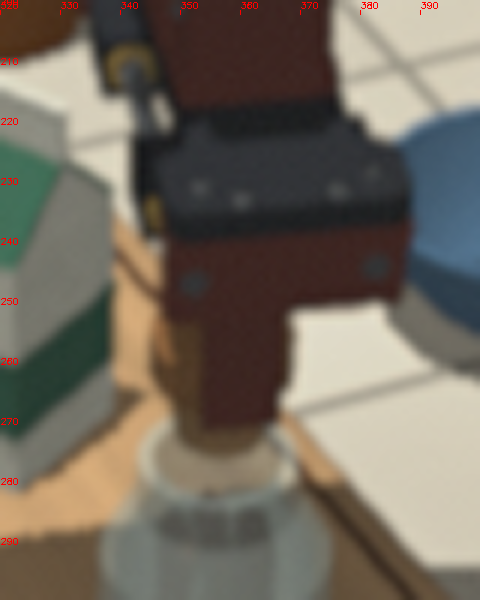

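View pics/w4c.png

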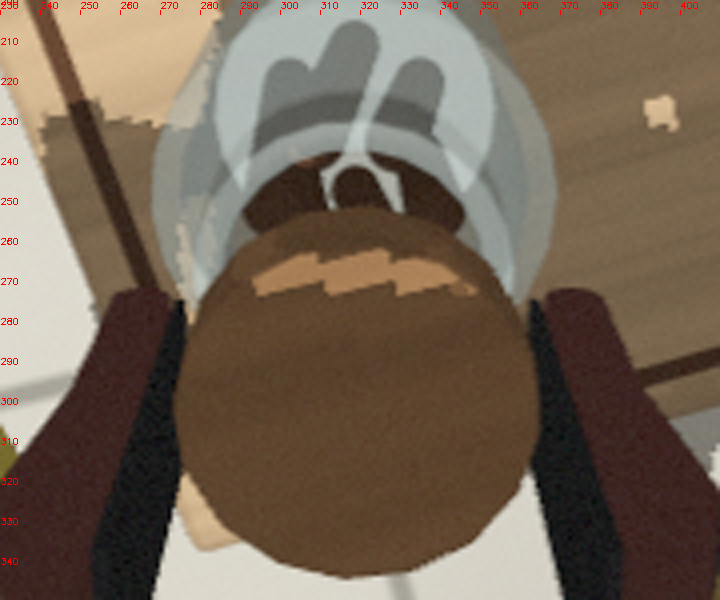

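```bash
python3 -m pendant '[{"dp":[0,0,-0.005],"turn":[0,0,0],"claw":0.04},{"dp":[0,0,-0.010],"turn":[0,0,0],"claw":0.04},{"dp":[0,0,-0.014],"turn":[0,0,0],"claw":0.04},{"dp":[0,0,-0.014],"turn":[0,0,0],"claw":0.04}]'
python3 -m pendant '[{"dp":[0,0,-0.005],"turn":[0,0,0],"claw":0.04},{"dp":[0,0,-0.009],"turn":[0,0,0],"claw":0.04},{"dp":[0,0,-0.011],"turn":[0,0,0],"claw":0.04},{"dp":[0,0,-0.011],"turn":[0,0,0],"claw":0.04}]'
python3 - <<'E'
from h import *
d=imaging.get_image("wrist"); s=imaging.get_image("side"); crop(s,320,210,80,90,6,"s5c");crop(d,230,200,180,150,4,"w5c")
o=ctrl.get_obs();print(o["ee_pos"],o["width"],o["ft_force"])
E
```

```text
t: 6.3
ee_pos: [564.3, -114.6, 156.4]
orientation: [-0.404, -3.114, -0.0]
ft_force: [-0.4, 0.5, 0.1]
width: 43.1
t: 6.7
ee_pos: [564.6, -114.6, 145.7]
orientation: [-0.404, -3.115, -0.0]
ft_force: [-0.7, 0.6, -1.7]
width: 43.1
[ 564.81533984 -114.69137377  146.13441155] 43.44930240087782 [-0.64177224  0.06504049 -0.59551189]
```

View pics/s5c.png

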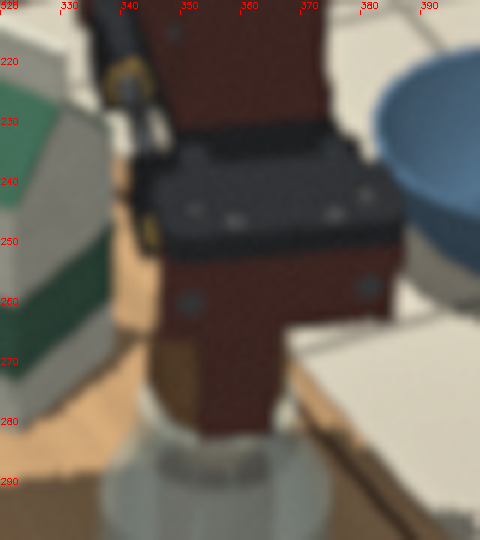

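View pics/w5c.png

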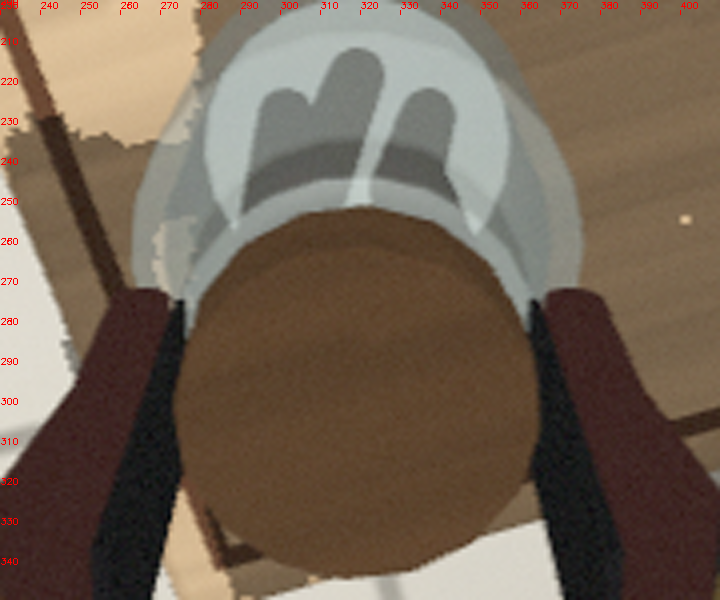

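```bash
python3 -m pendant '[{"dp":[0,0,-0.002],"turn":[0,0,0],"claw":0.04},{"dp":[0,0,-0.004],"turn":[0,0,0],"claw":0.04},{"dp":[0,0,-0.004],"turn":[0,0,0],"claw":0.04}]'
python3 -m pendant '[{"dp":[0,0,0],"turn":[0,0,0],"claw":0.04}]'
```

```text
t: 7.1
ee_pos: [564.6, -114.6, 141.9]
orientation: [-0.404, -3.115, -0.0]
ft_force: [0.1, 0.1, -0.0]
width: 43.4
t: 7.2
ee_pos: [564.8, -114.6, 142.1]
orientation: [-0.404, -3.115, -0.0]
ft_force: [0.8, -0.3, -1.2]
width: 43.2
```

```bash
python3 -m pendant '[{"dp":[0,0,0],"turn":[0,0,0],"claw":0.05},{"dp":[0,0,0],"turn":[0,0,0],"claw":0.06},{"dp":[0,0,0],"turn":[0,0,0],"claw":0.07},{"dp":[0,0,0],"turn":[0,0,0],"claw":0.0878},{"dp":[0,0,0.001],"turn":[0,0,0],"claw":0.0878},{"dp":[0,0,0.003],"turn":[0,0,0],"claw":0.0878},{"dp":[0,0,0.005],"turn":[0,0,0],"claw":0.0878},{"dp":[0,0,0.008],"turn":[0,0,0],"claw":0.0878}]'
python3 -m pendant '[{"dp":[0,0,0.04],"turn":[0,0,0],"claw":0.0878},{"dp":[0,0,0.08],"turn":[0,0,0],"claw":0.0878},{"dp":[0,0,0.1],"turn":[0,0,0],"claw":0.0878},{"dp":[0,0,0.1],"turn":[0,0,0],"claw":0.0878}]'
python3 - <<'E'
from h import *
d=imaging.get_image("wrist"); s=imaging.get_image("side"); crop(s,320,230,80,90,6,"s6c");crop(d,240,180,160,150,4,"w6c")
t=imaging.get_image("top");crop(t,345,215,60,60,8,"t6c")
o=ctrl.get_obs();print(o["ee_pos"],o["width"],o["ft_force"])
E
```

```text
t: 8.0
ee_pos: [564.8, -114.7, 150.3]
orientation: [-0.404, -3.115, 0.0]
ft_force: [0.3, 0.7, 0.4]
width: 87.6
t: 8.4
ee_pos: [566.8, -115.1, 253.8]
orientation: [0.403, 3.109, -0.001]
ft_force: [0.7, -0.1, 0.8]
width: 88.1
[ 564.03533225 -114.50427343  249.08980175] 87.88472158108289 [-0.91432614 -0.2891719  -0.45277497]
```

View pics/s6c.png

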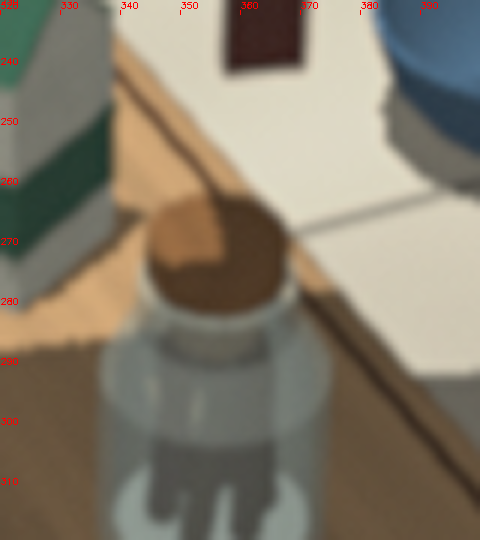

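View pics/w6c.png

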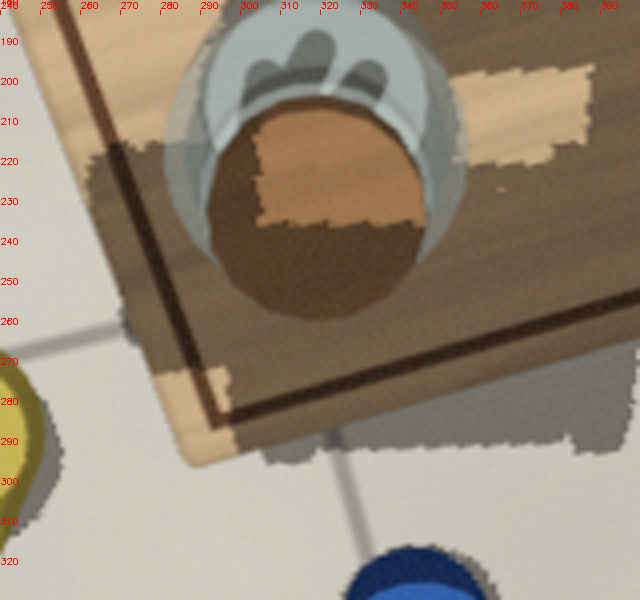

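```bash
python3 -m pendant '[{"dp":[-0.014,-0.026,0],"turn":[0,0,-0.147],"claw":0.0878},{"dp":[-0.028,-0.052,0],"turn":[0,0,-0.294],"claw":0.0878},{"dp":[-0.042,-0.078,0],"turn":[0,0,-0.441],"claw":0.0878},{"dp":[-0.056,-0.104,0],"turn":[0,0,-0.588],"claw":0.0878},{"dp":[-0.07,-0.130,0],"turn":[0,0,-0.735],"claw":0.0878},{"dp":[-0.084,-0.156,0],"turn":[0,0,-0.882],"claw":0.0878},{"dp":[-0.098,-0.182,0],"turn":[0,0,-1.029],"claw":0.0878},{"dp":[-0.112,-0.208,0],"turn":[0,0,-1.176],"claw":0.0878}]'
python3 -m pendant '[{"dp":[-0.0128,-0.0238,-0.02],"turn":[0,0,-0.151],"claw":0.0878},{"dp":[-0.0128,-0.0238,-0.05],"turn":[0,0,-0.151],"claw":0.0878},{"dp":[-0.0128,-0.0238,-0.05],"turn":[0,0,-0.151],"claw":0.0878},{"dp":[-0.0128,-0.0238,-0.05],"turn":[0,0,-0.151],"claw":0.0878}]'
python3 - <<'E'
from h import *
d=shot("wrist","w7"); o=ctrl.get_obs();print(o["ee_pos"],o["width"],R.from_rotvec(o["orientation"]).as_matrix().round(3)); print(proj(d,[[440.5,-346.5,89]]))
E
```

```text
t: 9.35
ee_pos: [451.3, -323.0, 248.1]
orientation: [-2.069, -2.359, 0.0]
ft_force: [-0.4, 0.1, -0.5]
width: 88.2
t: 9.75
ee_pos: [439.3, -345.7, 198.9]
orientation: [-2.234, -2.204, 0.0]
ft_force: [0.3, -0.1, 0.1]
width: 87.5
[ 440.13787083 -346.06138581  200.05741217] 88.0420892434413 [[ 0.013  1.    -0.001]
 [ 1.    -0.013  0.001]
 [ 0.001 -0.001 -1.   ]]
[[320.83601716 235.01100289]]
```

View pics/w7.png

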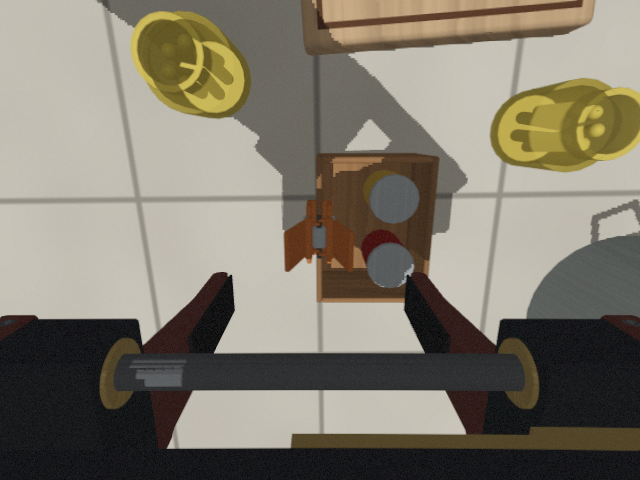

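```bash
python3 - <<'E'
from h import *
d=imaging.get_image("wrist")
crop(d,275,140,120,100+70,5 if 0 else 4,"w7c")
crop(d,280,190,80,90,7,"w7d")
E
```

```text
(no output)
```

View pics/w7d.png

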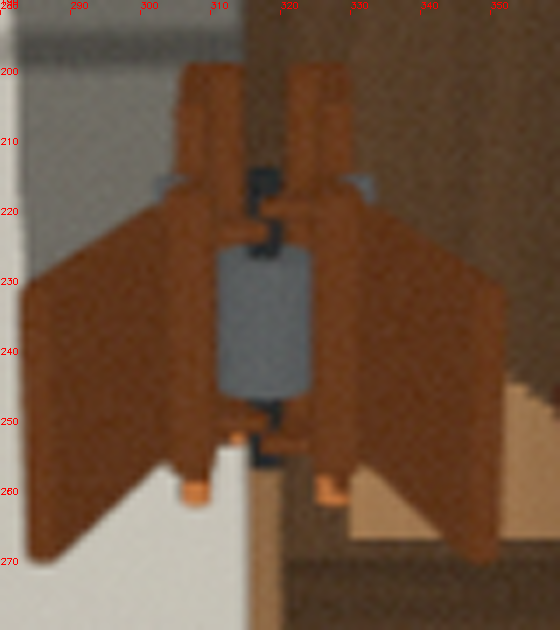

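```bash
python3 - <<'E'
from h import *
d=imaging.get_image("wrist"); o=ctrl.get_obs(); print(o["ee_pos"])
for u,v,z in((282.8,231,131),(283.5,269.5,131),(351.5,231,131),(350.7,269.5,131),(317.4,235.4,93),(317.4,235.4,89)): print(atz(d,u,v,z))
E
```

```text
[ 440.80546576 -346.39238651  201.09117329]
[ 415.63555475 -332.76209191  131.        ]
[ 414.94049511 -361.40816541  131.        ]
[ 463.40883576 -333.37669043  131.        ]
[ 463.22178929 -362.03219148  131.        ]
[ 439.35975733 -347.05367429   93.        ]
[ 439.32917033 -348.19066554   89.        ]
```

```bash
python3 -m pendant '[{"dp":[-0.001,-0.0005,-0.03],"turn":[0,0,0],"claw":0.0878},{"dp":[-0.001,-0.0005,-0.065],"turn":[0,0,0],"claw":0.0878},{"dp":[-0.001,-0.0005,-0.09],"turn":[0,0,0],"claw":0.0878},{"dp":[-0.001,-0.0005,-0.102],"turn":[0,0,0],"claw":0.0878},{"dp":[-0.001,-0.0005,-0.102],"turn":[0,0,0],"claw":0.0878},{"dp":[-0.001,-0.0005,-0.102],"turn":[0,0,0],"claw":0.0878}]'
python3 - <<'E'
from h import *
d=shot("wrist","w8"); o=ctrl.get_obs();print(o["ee_pos"],o["ft_force"])
s=imaging.get_image("side"); crop(s,315,340,80,110,5,"s8c")
E
```

```text
t: 10.5
ee_pos: [439.9, -347.4, 99.3]
orientation: [2.235, 2.205, 0.0]
ft_force: [-0.2, 0.1, 0.5]
width: 87.6
[ 440.03317583 -347.59818067   99.67147656] [-0.37278923  0.29701877  0.43309337]
```

View pics/w8.png

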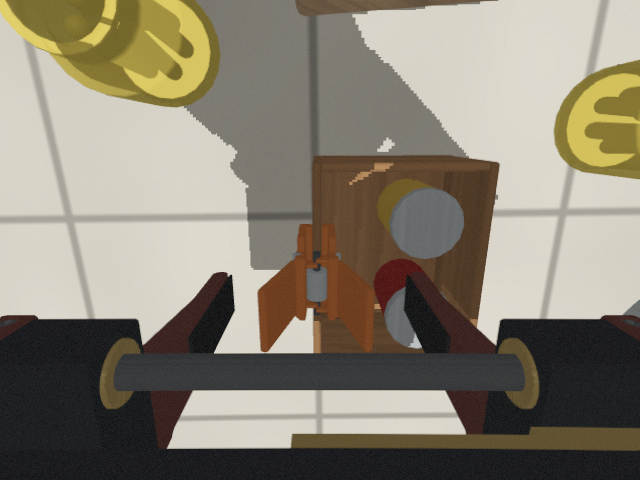

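View pics/s8c.png

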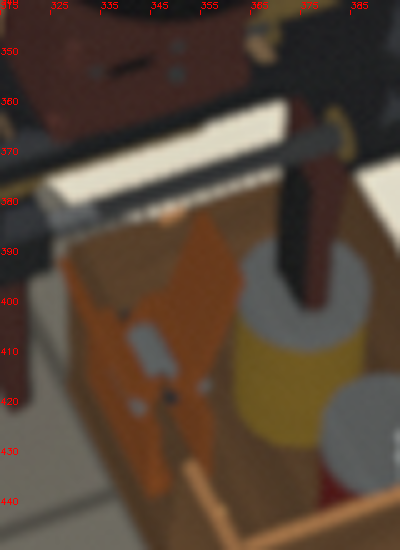

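```bash
python3 - <<'E'
from h import *
d=imaging.get_image("wrist"); o=ctrl.get_obs(); print(o["ee_pos"])
for u,v,z in((258.5,290,131),(262,349,131),(373,290,131),(370,350,131),(316.7,284,92)): print(atz(d,u,v,z))
for sg in (-1,1): print(proj(d,o["ee_pos"]+sg*44*R.from_rotvec(o["orientation"]).as_matrix()[:,1]+10*R.from_rotvec(o["orientation"]).as_matrix()[:,0]))
E
```

```text
[ 439.90383276 -347.59701438   99.67372347]
[ 415.21597598 -331.90865232  131.        ]
[ 415.02206395 -359.81215045  131.        ]
[ 462.41964872 -332.6001355   131.        ]
[ 461.9471608 -361.0220555  131.       ]
[ 438.82429967 -346.93436262   92.        ]
[[231.39833742 273.1439691 ]]
[[406.1409752 273.1713957]]
```

```bash
python3 -m pendant '[{"dp":[-0.001,0.0005,-0.001],"turn":[0,0,0],"claw":0.07},{"dp":[-0.001,0.0005,-0.001],"turn":[0,0,0],"claw":0.05},{"dp":[-0.001,0.0005,-0.001],"turn":[0,0,0],"claw":0.02},{"dp":[-0.001,0.0005,-0.001],"turn":[0,0,0],"claw":0.02},{"dp":[-0.001,0.0005,-0.001],"turn":[0,0,0],"claw":0.02},{"dp":[-0.001,0.0005,-0.001],"turn":[0,0,0],"claw":0.02},{"dp":[-0.001,0.0005,-0.001],"turn":[0,0,0],"claw":0.02},{"dp":[-0.001,0.0005,-0.001],"turn":[0,0,0],"claw":0.02}]'
python3 -m pendant '[{"dp":[0,0,0],"turn":[0,0,0],"claw":0.02},{"dp":[0,0,0],"turn":[0,0,0],"claw":0.02},{"dp":[0,0,0],"turn":[0,0,0],"claw":0.02},{"dp":[0,0,0],"turn":[0,0,0],"claw":0.02},{"dp":[0,0,0],"turn":[0,0,0],"claw":0.02},{"dp":[0,0,0],"turn":[0,0,0],"claw":0.02}]'
python3 - <<'E'
from h import *
d=shot("wrist","w9"); o=ctrl.get_obs();print(o["ee_pos"],o["ft_force"],o["width"])
E
```

```text
t: 11.45
ee_pos: [438.0, -346.4, 97.1]
orientation: [-2.237, -2.206, 0.0]
ft_force: [0.6, 0.7, -1.2]
width: 27.3
t: 12.05
ee_pos: [438.0, -346.5, 97.2]
orientation: [-2.237, -2.206, 0.0]
ft_force: [0.1, -0.2, 0.5]
width: 23.8
[ 438.03443272 -346.46421524   97.18605065] [ 1.32939398  0.08078823 -0.2302938 ] 23.433928029905445
```

View pics/w9.png

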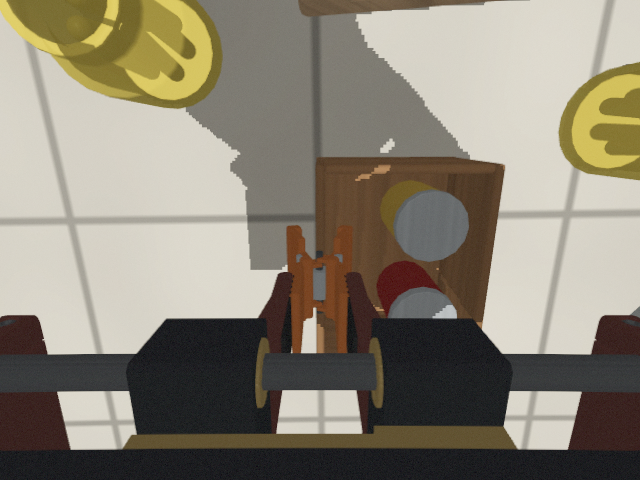

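```bash
python3 -m pendant '[{"dp":[0,0,0.006],"turn":[0,0,0],"claw":0.02},{"dp":[0,0,0.016],"turn":[0,0,0],"claw":0.02},{"dp":[0,0,0.032],"turn":[0,0,0],"claw":0.02},{"dp":[0,0,0.055],"turn":[0,0,0],"claw":0.02},{"dp":[0,0,0.085],"turn":[0,0,0],"claw":0.02},{"dp":[0,0,0.12],"turn":[0,0,0],"claw":0.02},{"dp":[0,0,0.15],"turn":[0,0,0],"claw":0.02},{"dp":[0,0,0.15],"turn":[0,0,0],"claw":0.02}]'
python3 - <<'E'
from h import *
d=shot("wrist","w10"); o=ctrl.get_obs();print(o["ee_pos"],o["ft_force"],o["width"])
s=shot("side","s10"); crop(s,310,250,90,110,5,"s10c")
E
```

```text
t: 12.9
ee_pos: [440.1, -348.2, 252.6]
orientation: [2.231, 2.2, 0.001]
ft_force: [0.5, -0.5, -0.6]
width: 23.4
[ 439.04728165 -347.32270017  250.03384924] [-0.63515866  0.85786905 -0.88147515] 23.756196498998218
```

View pics/w10.png

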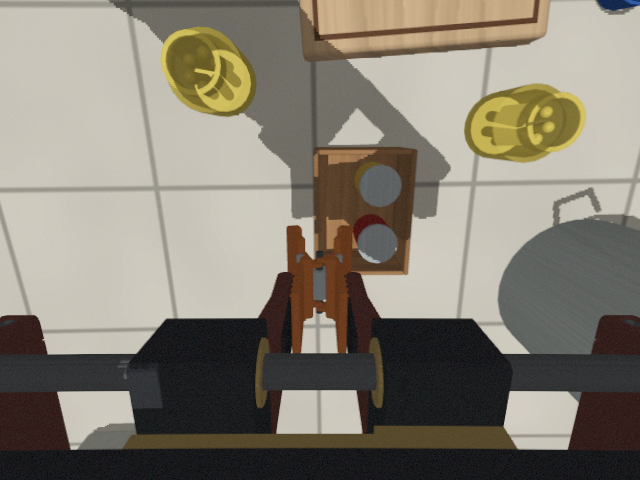

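View pics/s10c.png

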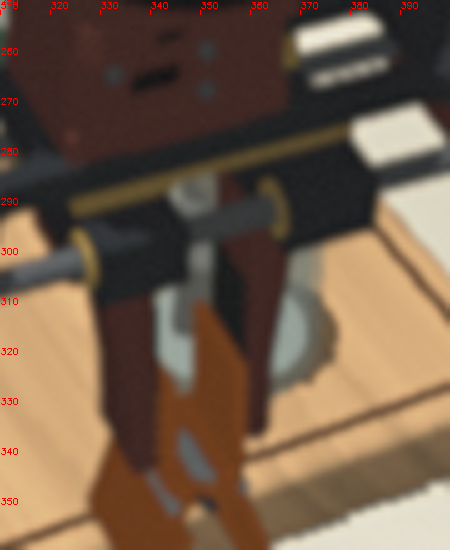

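```bash
python3 -m pendant '[{"dp":[0.01,0.025,0.015],"turn":[0,0,0.05],"claw":0.02},{"dp":[0.026,0.065,0.022],"turn":[0,0,0.11],"claw":0.02},{"dp":[0.043,0.107,0.022],"turn":[0,0,0.18],"claw":0.02},{"dp":[0.060,0.149,0.022],"turn":[0,0,0.25],"claw":0.02},{"dp":[0.077,0.191,0.022],"turn":[0,0,0.32],"claw":0.02},{"dp":[0.094,0.233,0.022],"turn":[0,0,0.39],"claw":0.02},{"dp":[0.111,0.275,0.022],"turn":[0,0,0.46],"claw":0.02},{"dp":[0.128,0.317,0.022],"turn":[0,0,0.523],"claw":0.02}]'
python3 -m pendant '[{"dp":[0.009,0.022,0],"turn":[0,0,0],"claw":0.02},{"dp":[0.014,0.036,0],"turn":[0,0,0],"claw":0.02},{"dp":[0.014,0.036,0],"turn":[0,0,0],"claw":0.02},{"dp":[0.014,0.036,0],"turn":[0,0,0],"claw":0.02},{"dp":[0.014,0.036,0],"turn":[0,0,0],"claw":0.02}]'
python3 - <<'E'
from h import *
d=shot("wrist","w11"); o=ctrl.get_obs();print(o["ee_pos"],o["ft_force"],o["width"],R.from_rotvec(o["orientation"]).as_matrix().round(3))
s=shot("side","s11"); crop(s,310,250,90,110,5,"s11c")
E
```

```text
t: 13.8
ee_pos: [565.4, -27.6, 267.4]
orientation: [-1.585, -2.709, 0.002]
ft_force: [0.7, -0.5, -0.7]
width: 23.4
t: 14.3
ee_pos: [579.4, 5.3, 268.8]
orientation: [-1.592, -2.708, 0.001]
ft_force: [0.4, 0.4, -0.3]
width: 23.5
[579.53964976   5.24535146 269.02401836] [-0.50756417 -0.02513182 -0.70206667] 23.190955871591193 [[-0.486  0.874 -0.   ]
 [ 0.874  0.486 -0.   ]
 [ 0.    -0.001 -1.   ]]
```

View pics/w11.png

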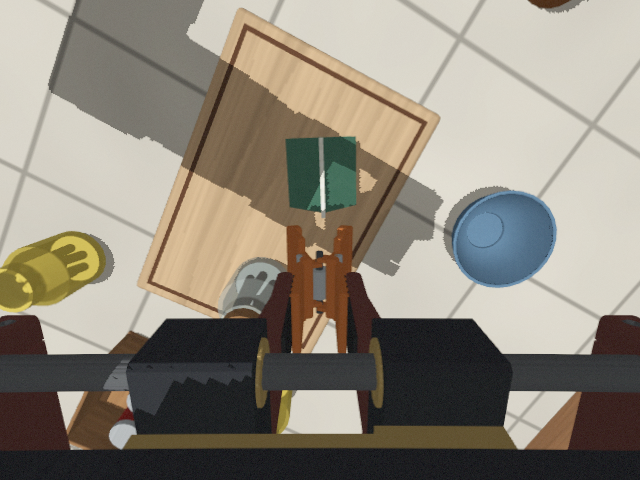

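View pics/s11.png

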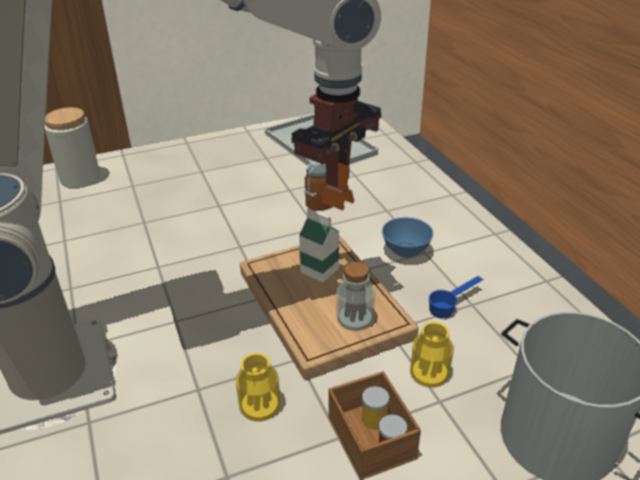

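```bash
python3 - <<'E'
from h import *
d=imaging.get_image("wrist")
crop(d,275,125,100,105,6,"w11a"); crop(d,270,215,100,110,6,"w11b")
o=ctrl.get_obs();print(o["ee_pos"])
E
```

```text
[579.75119945   5.41969889 269.25948194]
```

View pics/w11a.png

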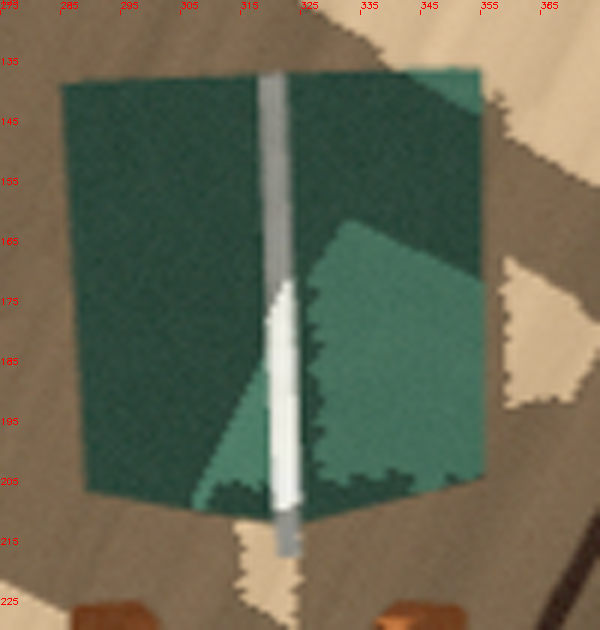

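View pics/w11b.png

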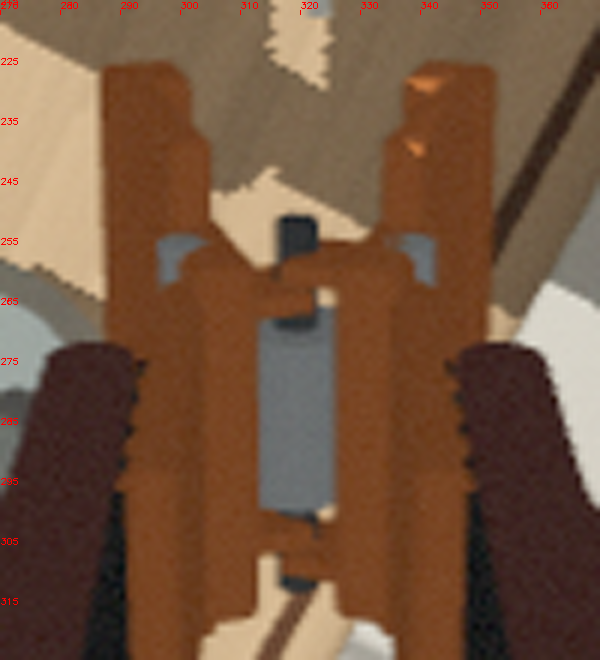

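```bash
cat > k.py <<'E'
from h import *
d=imaging.get_image("wrist"); o=ctrl.get_obs(); p=o["ee_pos"]; M=R.from_rotvec(o["orientation"]).as_matrix()
print("tcp",p)
E
python3 - <<'E'
from k import *
P,Q=atz(d,319.9,136.8,178),atz(d,322.2,209.3,178); print(P,Q,(P+Q)/2,np.linalg.norm(P-Q),"yaw",np.arctan2(-(P-Q)[0],(P-Q)[1]))
print("tool-x yaw",np.arctan2(-M[0,0],M[1,0]), "edge mid in tool",M.T@((P+Q)/2-p))
f=lambda *a:proj(d,p+M@np.array(a))[0].round(1)
for z in (0,9): # pivot offset below TCP
  print(z,"spring",f(0,0,z),"tip +25",f(25,12.5,z+35),f(25,-12.5,z+35),"pin ends",f(22,0,z),f(-22,0,z))
E
```

```text
tcp [579.83761386   5.56941128 269.30874542]
[543.04668842  72.17504049 178.        ] [569.79961093  27.70164948 178.        ] [556.42314967  49.93834499 178.        ] 51.89991686593361 yaw 0.5415576697759801
tool-x yaw 0.5075802629996338 edge mid in tool [50.17001966  1.09661661 91.3011115 ]
0 spring [319.8 291.6] tip +25 [340.9 227.2] [298.5 227.2] pin ends [319.8 250.8] [319.7 329.8]
9 spring [319.7 284.4] tip +25 [340.  223.5] [299.3 223.5] pin ends [319.8 245.3] [319.7 321. ]
```

```bash
python3 - <<'E'
from k import *
for z in (178,175):
  P,Q=atz(d,319.9,136.8,z),atz(d,322.5,217,z); print((P+Q)/2,np.linalg.norm(P-Q),"yaw",np.arctan2(-(P-Q)[0],(P-Q)[1]))
  print("edge mid in tool",M.T@((P+Q)/2-p))
E
```

```text
tcp [579.89813443   5.77188598 269.31491274]
[558.04359796  47.58436795 178.        ] 57.799866246017665 yaw 0.5424708749808805
edge mid in tool [47.17524655  1.22192623 91.30893007]
[558.22595189  47.29700875 175.        ] 58.48472234249069 yaw 0.542470874980879
edge mid in tool [46.83586806  1.24112479 94.30897706]
```

```bash
python3 -m pendant '[{"dp":[-0.008,0.015,0],"turn":[0,0,0.015],"claw":0.02},{"dp":[-0.016,0.031,0],"turn":[0,0,0.03],"claw":0.02},{"dp":[-0.0215,0.0415,0],"turn":[0,0,0.034],"claw":0.02},{"dp":[-0.0215,0.0415,-0.01],"turn":[0,0,0.034],"claw":0.02},{"dp":[-0.0215,0.0415,-0.01],"turn":[0,0,0.034],"claw":0.02},{"dp":[-0.0215,0.0415,-0.01],"turn":[0,0,0.034],"claw":0.02},{"dp":[-0.0215,0.0415,-0.01],"turn":[0,0,0.034],"claw":0.02}]'
python3 - <<'E'
from k import *
s=imaging.get_image("side")
f=lambda *a:p+M@np.array(a)
# predicted clip points for pivot 9 below TCP
pts=[f(0,0,9),f(25,12.5,44),f(25,-12.5,44),f(-25,12.5,44),f(-25,-12.5,44)]
crop(s,280,150,90,90,6,"s12",proj(s,pts)); crop(s,280,150,90,90,6,"s12n")
crop(d,260,150,120,150,4,"w12")
e=np.array([-np.sin(.54),np.cos(.54),0]); print(proj(d,[np.array([558,47.5,178])+29*e,np.array([558,47.5,178])-29*e]),proj(s,pts).round(1),p)
E
```

```text
t: 15.25
ee_pos: [558.8, 47.8, 259.1]
orientation: [1.545, 2.736, -0.0]
ft_force: [-0.1, -0.9, -0.4]
width: 23.8
tcp [558.80062322  47.69930975 259.17745422]
[[318.41189748 205.50370298]
 [318.22154356 280.64659113]] [[318.3 181.1]
 [312.1 190.1]
 [304.3 195.6]
 [332.8 198. ]
 [325.1 203.7]] [558.80062322  47.69930975 259.17745422]
```

View pics/s12.png

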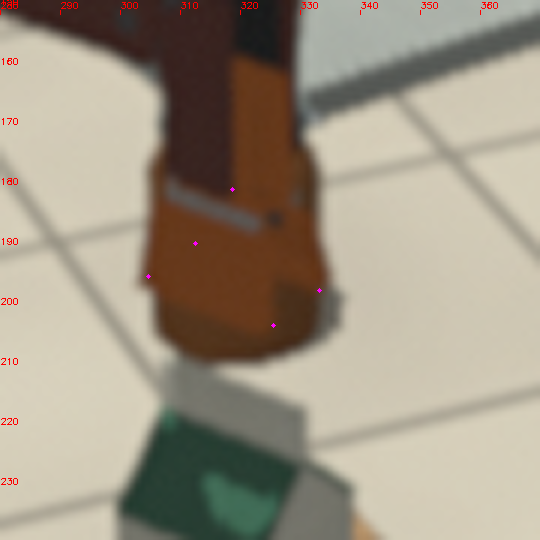

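View pics/w12.png

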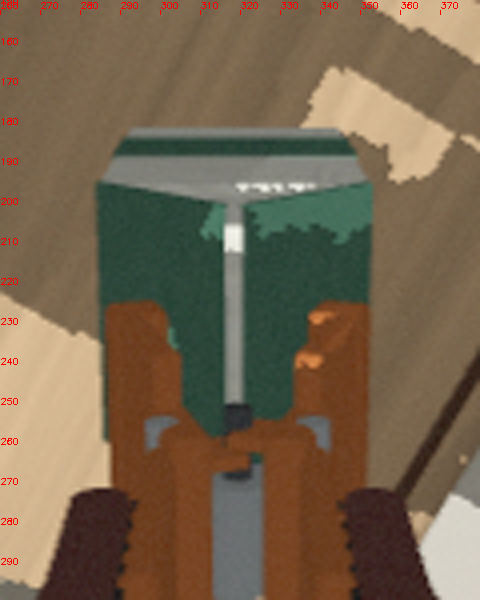

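```bash
python3 - <<'E'
from k import *
crop(d,270,215,100,110,6,"w12b")
s=imaging.get_image("side")
f=lambda *a:p+M@np.array(a)
for h in (5,9,13,17): print(h,"piv-x end",[proj(s,f(x,0,h))[0].round(1) for x in(-20,-25)],"near tip line",[proj(s,f(x,-14,h+35))[0].round(1) for x in(-20,0,20)], "wrist", [proj(d,f(x,0,h))[0].round(1) for x in(-20,0,20)])
top=imaging.get_image("top"); crop(top,280,215,70,70,7,"t12")
E
```

```text
tcp [558.74618912  47.70724049 259.26244536]
5 piv-x end [array([326.7, 182.4]), array([328.9, 183.2])] near tip line [array([322.5, 201.4]), array([314.1, 198.1]), array([305.8, 194.9])] wrist [array([319.4, 321.6]), array([319.4, 287.6]), array([319.5, 251.5])]
9 piv-x end [array([326.8, 184.2]), array([328.9, 185. ])] near tip line [array([322.5, 203.2]), array([314.1, 199.9]), array([305.8, 196.7])] wrist [array([319.4, 317.9]), array([319.4, 284.5]), array([319.4, 249.1])]
13 piv-x end [array([326.8, 186.1]), array([328.9, 186.9])] near tip line [array([322.5, 205. ]), array([314.1, 201.7]), array([305.9, 198.4])] wrist [array([319.4, 314.3]), array([319.4, 281.5]), array([319.4, 246.7])]
17 piv-x end [array([326.8, 187.9]), array([328.9, 188.7])] near tip line [array([322.6, 206.7]), array([314.2, 203.4]), array([305.9, 200.2])] wrist [array([319.4, 310.9]), array([319.4, 278.6]), array([319.4, 244.5])]
```

View pics/w12b.png

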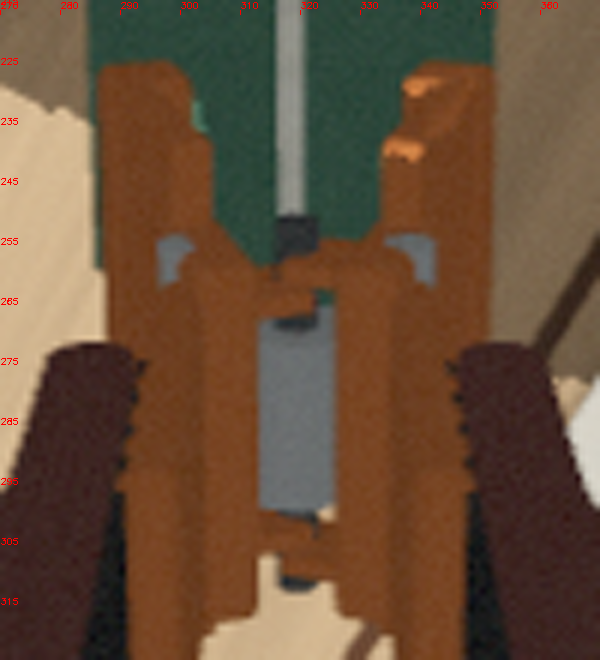

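View pics/s12n.png

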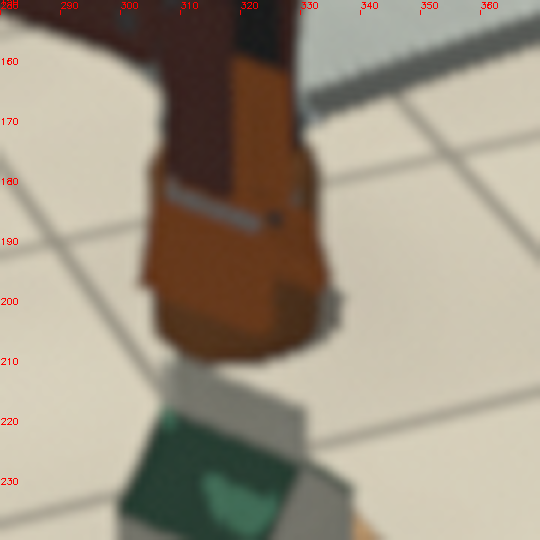

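```bash
python3 - <<'E'
from k import *
s=imaging.get_image("side")
f=lambda *a:p+M@np.array(a)
pts=[f(x,y,0) for x in(-10,10) for y in(-12,-25)]
print(proj(s,pts).round(1))
a=np.linspace(-25,25,11); h=13
pp=[f(x,y,h+35) for x in a for y in(-12.5,-20)]+[f(0,0,h),f(-18,0,h),f(18,0,h)]+pts
crop(s,280,150,90,90,6,"s13",proj(s,pp))
e=np.array([-np.sin(.54),np.cos(.54),0]); c=np.array([558,47.5,178.])
print("fin side proj",proj(s,[c+29*e,c-29*e]).round(1))
E
```

```text
tcp [558.63226561  47.82857623 259.24793372]
[[318.5 181.2]
 [314.3 184.1]
 [310.  178. ]
 [305.8 180.9]]
fin side proj [[306.7 208.3]
 [330.4 217.8]]
```

View pics/s13.png

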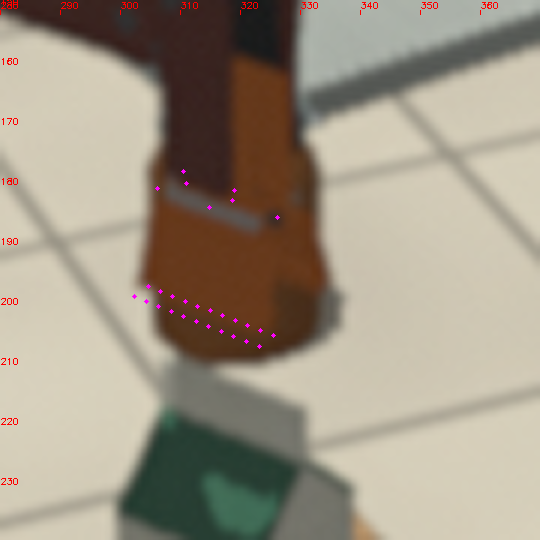

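```bash
python3 - <<'E'
from k import *
s=imaging.get_image("side")
q=np.array([439.3,-347.2,89])
for n,o in dict(piv=(0,0,0),pinend=(0,-18,0),pin25=(0,-25,0),tipn=(-3,-25,-35),tipo=(-10,-25,-35),tipf=(-3,25,-35),tipof=(-10,25,-35),topa=(-25,-15,42),topb=(25,-15,42)).items(): print(n,proj(s,q+np.array(o)).round(1))
c=cv2.imread("pics/side0.png")
crop(dict(pixels=c),310,370,70,80,7,"s0clip")
E
```

```text
tcp [558.60482423  47.9106886  259.2353122 ]
piv [[345.  410.7]]
pinend [[349.9 419.5]]
pin25 [[351.8 423. ]]
tipn [[349.6 438. ]]
tipo [[345.4 439.5]]
tipf [[336.5 413.7]]
tipof [[332.5 415.1]]
topa [[333.9 405.2]]
topb [[365.  394.6]]
```

View pics/s0clip.png

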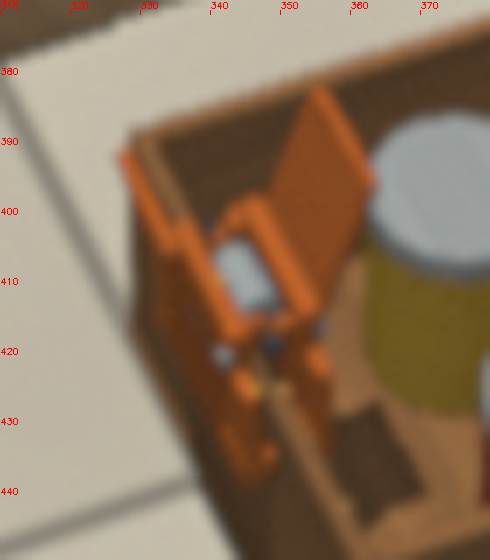

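```bash
python3 -m pendant '[{"dp":[-0.0008,-0.0005,-0.008],"turn":[0,0,0],"claw":0.02},{"dp":[-0.0008,-0.0005,-0.018],"turn":[0,0,0],"claw":0.02},{"dp":[-0.0008,-0.0005,-0.026],"turn":[0,0,0],"claw":0.02},{"dp":[-0.0008,-0.0005,-0.030],"turn":[0,0,0],"claw":0.02},{"dp":[-0.0008,-0.0005,-0.030],"turn":[0,0,0],"claw":0.02},{"dp":[-0.0008,-0.0005,-0.030],"turn":[0,0,0],"claw":0.02}]'
python3 - <<'E'
from k import *
s=imaging.get_image("side")
crop(s,280,160,90,90,6,"s14"); crop(d,260,170,120,150,4,"w14")
e=np.array([-np.sin(.54),np.cos(.54),0]); c=np.array([558,47.5,178.]); print(proj(d,[c+29*e,c-29*e]),o["width"],o["ft_force"])
E
```

```text
t: 16.3
ee_pos: [557.8, 47.6, 229.1]
orientation: [-1.544, -2.736, 0.0]
ft_force: [-0.8, -0.3, -0.8]
width: 23.7
tcp [557.94207373  47.54820611 229.35921288]
[[319.82993499 215.02547596]
 [319.48911305 298.76346885]] 23.647873839069486 [-0.48865922 -0.78631658  0.3711469 ]
```

View pics/s14.png

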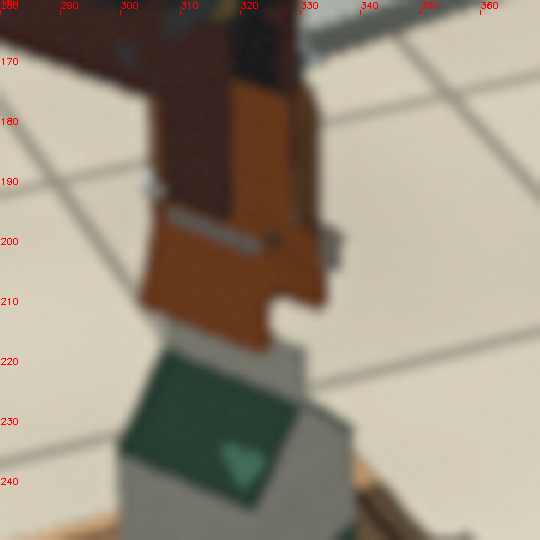

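View pics/w14.png

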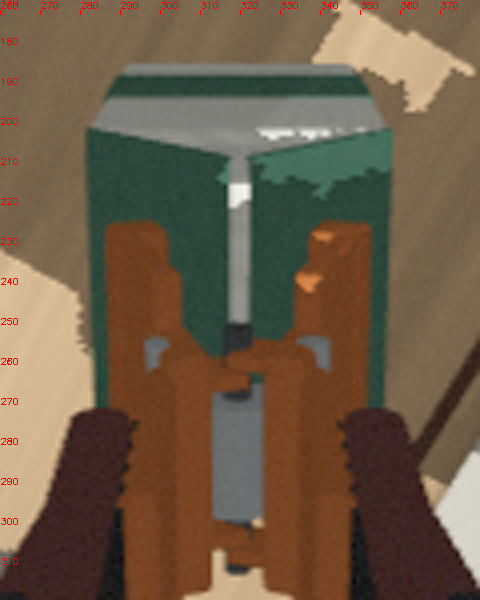

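```bash
python3 -m pendant '[{"dp":[0.0002,0.0002,-0.005],"turn":[0,0,0],"claw":0.02},{"dp":[0.0002,0.0002,-0.010],"turn":[0,0,0],"claw":0.02},{"dp":[0.0002,0.0002,-0.014],"turn":[0,0,0],"claw":0.02},{"dp":[0.0002,0.0002,-0.016],"turn":[0,0,0],"claw":0.02},{"dp":[0.0002,0.0002,-0.016],"turn":[0,0,0],"claw":0.02}]'
python3 -m pendant '[{"dp":[0,0,-0.003],"turn":[0,0,0],"claw":0.02},{"dp":[0,0,-0.005],"turn":[0,0,0],"claw":0.02},{"dp":[0,0,-0.006],"turn":[0,0,0],"claw":0.02},{"dp":[0,0,-0.006],"turn":[0,0,0],"claw":0.02},{"dp":[0,0,-0.006],"turn":[0,0,0],"claw":0.02},{"dp":[0,0,-0.006],"turn":[0,0,0],"claw":0.02}]'
python3 - <<'E'
from k import *
s=imaging.get_image("side")
f=lambda *a:p+M@np.array(a); h=12.5
pp=[f(x,y,h+z) for x in(-25,25) for y,z in((-12.7,32.7),(12.7,32.7),(-20,30.5),(20,30.5))]
crop(s,280,160,100,120,5,"s15",proj(s,pp)); crop(d,260,170,120,150,4,"w15"); crop(s,320,240,70,80,6,"s15j")
top=imaging.get_image("top"); crop(top,270,215,120,70,6,"t15")
e=np.array([-np.sin(.54),np.cos(.54),0]); c=np.array([558,47.5,178.]); print(proj(d,[c+29*e,c-29*e]),o["width"],o["ft_force"])
E
```

```text
t: 16.9
ee_pos: [557.6, 47.7, 212.7]
orientation: [-1.544, -2.735, 0.001]
ft_force: [-0.2, 0.4, 0.4]
width: 23.5
t: 17.5
ee_pos: [558.0, 47.7, 207.3]
orientation: [1.544, 2.736, 0.0]
ft_force: [-0.4, 0.5, -1.0]
width: 24.1
tcp [558.01643622  47.74794138 207.2987354 ]
[[319.42378823 223.38340783]
 [319.08209096 314.73832474]] 23.410316519998872 [-0.74164192 -0.25878788 -0.73236196]
```

View pics/s15.png

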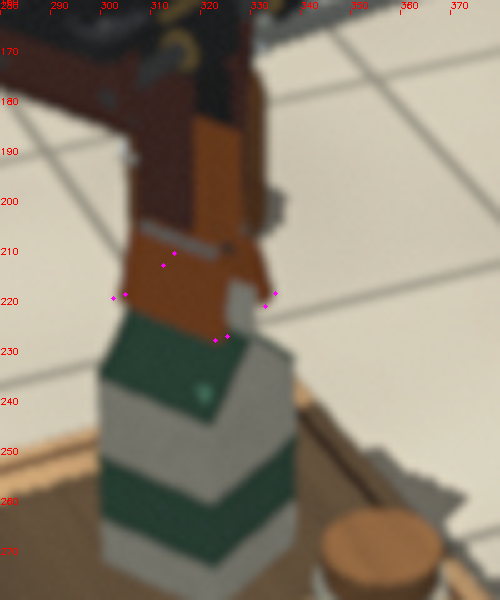

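View pics/w15.png

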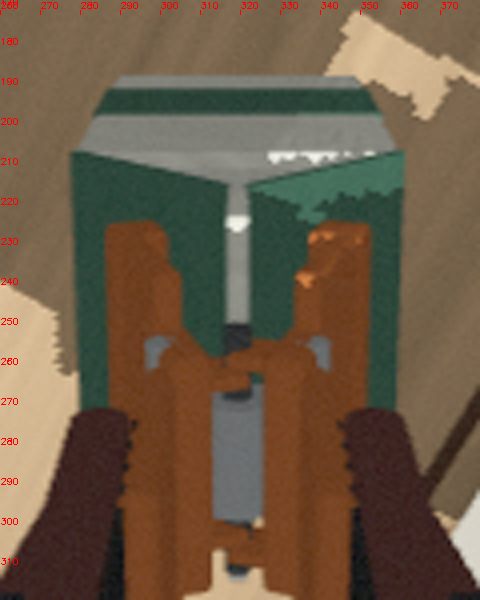

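View pics/s15j.png

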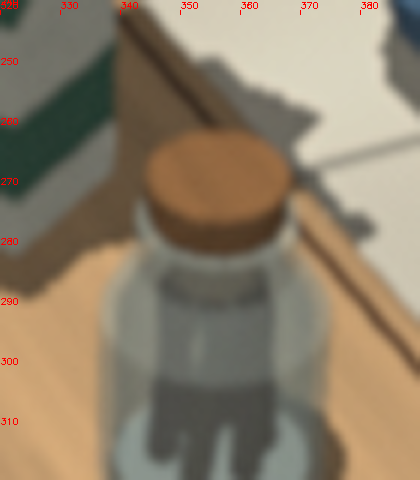

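```bash
python3 - <<'E'
from h import *
s=imaging.get_image("side"); t=imaging.get_image("top")
a=np.linspace(0,2*np.pi,40); C=lambda z,r:np.c_[564.7+r*np.cos(a),-114.7+r*np.sin(a),0*a+z]
crop(s,320,240,70,80,6,"s16",list(proj(s,C(156,22)))+list(proj(s,C(140,24.5)))); crop(t,345,220,55,55,8,"t16",proj(t,C(156,22)))
o=ctrl.get_obs();print(o["t"],o["ee_pos"],o["width"],o["qvel"].round(3))
E
```

```text
17.75 [557.93309524  47.74975223 207.22179556] 23.665592438503488 [-0.001  0.002  0.     0.    -0.     0.001]
```

View pics/s16.png

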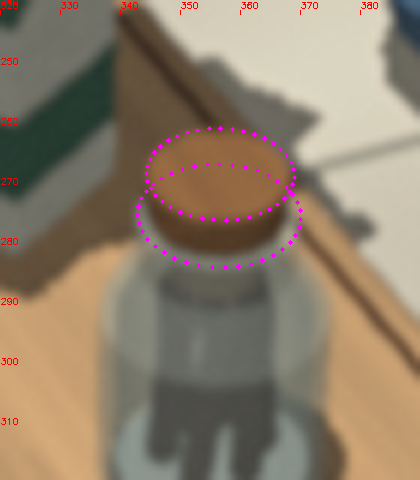

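View pics/t16.png

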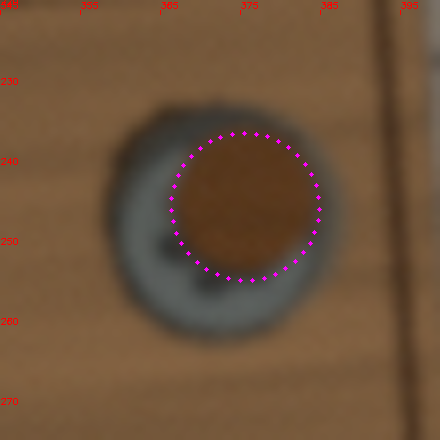

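```bash
python3 - <<'E'
from workcell import ctrl
print(ctrl.close_job())
E
```

```text
the job is handed in; nothing more can be done
None
```

The job is handed in at about 17.8 s. The stopper is back in the cinnamon jar and let go. The clip is held open over the middle of the carton's folded edge.

- **Stopper:** in the side view the head's outline matches one modelled fully down on the rim to about a pixel, and it stands upright.
- **Clip opening:** the fingers settled at about 23.6 mm, which puts the handles at their stop, so the clip is at full opening.
- **Clip placing:** I measured it within about 0.5 mm of centre across the edge and about 2 mm along it. It is square to within about 0.03 rad, with the jaw tips about 16 mm below the top of the edge.
- **Contact and surroundings:** in the last pictures the edge stood clear between the jaws, and the measured force stayed within its noise of about 1 N. The carton and jar stayed where they were. I kept clear of the bowl, scoop and clamp-lid jar but took no final measurement of them.

The clip sits about 4 mm lower in the fingers than I planned. I measured this in the side view and allowed for it before lowering. That height is good to about ±3 mm, which leaves the tips deep enough and the pivot clear of the edge. No check failed.

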